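# Clear the wet insoles off the cement cans, cap the cans, start the drying blower

## Task

Freshly cemented insoles have been parked across the crate, over the open cement cans: lay every one of them, coated face still up, flat across both rails of the drying rack, side by side and none resting on another. Close all three cans with the brush caps from the drip stand, each brush pushed down through the neck until the cap sits fully home and upright. Only when every insole is on the rack and every can is closed, switch the blower fully on with its lever; leave the hammer, the brush, the tin and the shoe last alone.

Things in the scene. Friction and masses are not known exactly. Their poses are not given: they have to be found in the camera images.
- insole0: brown perforated stiff insole, 70 g, 240 mm long, 8 mm thick, 84 mm wide at forefoot, 62 at heel; waist edges straight, 54 mm apart. Origin: underside, middle of the waist, near its centre of mass (grip here, across y); x to the toe, 135 mm off (heel end 105 mm behind); z out of the coated face, up. Starts lying across the crate's long sides, over a can; may be absent
- insole1: brown perforated stiff insole, 70 g, 240 mm long, 8 mm thick, 84 mm wide at forefoot, 62 at heel; waist edges straight, 54 mm apart. Origin: underside, middle of the waist, near its centre of mass (grip here, across y); x to the toe, 135 mm off (heel end 105 mm behind); z out of the coated face, up. Starts lying across the crate's long sides, over a can; may be absent
- insole2: brown perforated stiff insole, 70 g, 240 mm long, 8 mm thick, 84 mm wide at forefoot, 62 at heel; waist edges straight, 54 mm apart. Origin: underside, middle of the waist, near its centre of mass (grip here, across y); x to the toe, 135 mm off (heel end 105 mm behind); z out of the coated face, up. Starts lying across the crate's long sides, over a can; may be absent
- crate: open plywood crate, fixed, 360 mm long (its x), 136 mm wide (y); the two long sides are 12 mm thick, 92 mm high, 112 mm apart inside; short ends 60 mm high. Origin: middle of its underside. Three cement cans, 62 mm across, stand fixed in it in a row, 104 mm apart along x, mouths 84 mm above the bench
- can0_mouth (a point): middle of a can's open mouth, level with the rim of its neck; the neck is 27 mm across outside, stands 11 mm above the can's shoulder and has a 16 mm bore; 72 mm deep inside below this point
- can1_mouth (a point): middle of a can's open mouth, level with the rim of its neck; the neck is 27 mm across outside, stands 11 mm above the can's shoulder and has a 16 mm bore; 72 mm deep inside below this point
- can2_mouth (a point): middle of a can's open mouth, level with the rim of its neck; the neck is 27 mm across outside, stands 11 mm above the can's shoulder and has a 16 mm bore; 72 mm deep inside below this point
- cap0: brush cap, 40 g: black round cap 32 mm across, 34 mm high; straight below it a white stopper tapering from 14 to 10 mm over 9 mm, then a thin rod with a round-ended 9 mm brush ending 66 mm below the origin. Origin: on the axis, at the cap's underside; z up. Any cap fits any can; home when its underside rests on the neck's rim. Starts upright in the stand
- cap1: brush cap, 40 g: black round cap 32 mm across, 34 mm high; straight below it a white stopper tapering from 14 to 10 mm over 9 mm, then a thin rod with a round-ended 9 mm brush ending 66 mm below the origin. Origin: on the axis, at the cap's underside; z up. Any cap fits any can; home when its underside rests on the neck's rim. Starts upright in the stand
- cap2: brush cap, 40 g: black round cap 32 mm across, 34 mm high; straight below it a white stopper tapering from 14 to 10 mm over 9 mm, then a thin rod with a round-ended 9 mm brush ending 66 mm below the origin. Origin: on the axis, at the cap's underside; z up. Any cap fits any can; home when its underside rests on the neck's rim. Starts upright in the stand
- stand: drip stand, fixed: level steel strip 176 mm long (its x), 28 mm wide, top 80 mm above the bench, on two legs over a 90 mm wide drip plate; caps rest on it, rods hanging through 17 mm holes at x = -62, 0, +62 mm. Origin: middle of its underside. Grip caps across the strip (y)
- rack: drying rack, fixed: two wooden rails 360 mm long (its x), 14 mm wide, 30 mm high, middles at y = -60 and +60 mm, open between; 10 mm high crossbars at the ends. Origin: its middle, on the bench. Insoles lie crosswise over both rails (long axis along y). A grey blower 170 mm high stands beyond its +x end, 240 to 430 mm from the origin
- blower_switch_base: the blower's switch box on the bench, fixed, 70 x 50 mm and 25 mm high; origin at the middle of its underside; its lever swings in its x-z plane, about a pivot 22 mm above the origin
- blower_switch (a joint): angle of the switch lever: 0 (off) leans 0.5 rad towards the box's -x, 1.0 (on, the stop) leans 0.5 rad towards its +x; it starts at 0 to 0.1 and stays where it is left; a push of about 1 to 2 N at the ball moves it
- blower_switch_tip (a point): the middle of the 26 mm black ball on the end of the switch lever, 60 mm from the pivot
- hammer: a shoemaker's hammer, 260 mm long, lying on the bench; not part of the job, to be left alone
- glue_brush: a flat brush, 190 mm long, lying on the bench; not part of the job, to be left alone
- thinner_tin: a tin 70 mm across and 130 mm high standing on the bench; not part of the job, to be left alone
- shoe_last: a wooden shoe last, 240 mm long and 85 mm high, standing on the bench, toe to its x; not part of the job, to be left alone
Not all that is in view belongs to the job. Leave any blue look-alike of the blower_switch_base alone.

How it is judged:
By the outcome, as a careful person would: the job done as asked, in the order asked, and still so for the second after the job is handed in, with the robot touching nothing.
Of insole0, insole1, insole2 only 2 to 3 are there at a start; the rules pass over those that are not, and their reading is None.
At some moment in a run one of insole0, insole1, insole2 may be knocked a few centimetres aside while the robot is not near it.
It also fails if it takes over 210 s, if anything falls off the work surface, if the arm or the gripper's body presses on something with over 40 N, if the wrist force passes 120 N, or if a joint passes its speed limit or range.

## Robot

A 6-joint arm with a two-finger parallel gripper is mounted at the origin on the work surface. World frame = base frame: x ahead of the robot, y to its left, z up, the work surface at z = 0. Lengths are in m, angles in rad, forces in N, time in s.
With the tool pointing down it reaches from about 0.3 to 0.775 m from the base axis. Payload 14.6 kg.
Tool frame: the origin (TCP) lies where the fingers leave the gripper's body, on its centre line; the fingertips stand 73 mm ahead of it and the grasp point (between the pads) lies hold_point_z ahead of it (hold_point_z is the distance from the TCP to the grasp point, in m); z points along the fingers, y is the line along which they close (so a half turn about z gives the same grasp; the last joint's range is limited). The gripper opens to 85 mm and grips with 20 to 120 N. Pads are 22 mm wide; open, the fingers measure 114 mm over their backs; the gripper's body (76 mm by 85 mm) begins 54 mm behind the grasp point. The pads swing forward as they close: fully open they stand 13 mm farther back than shut.
Start: joints at [-1.38, 0.3, 1.521, -0, 1.321, -0.067], TCP at [0.14, -0.532, 0.304] pointing down, gripper open.
Joint ranges: [-3.03, 3.03], [-0.79, 2.21], [0.23, 2.52], [-1.04, 4.18], [0, 3.07], [-2.55, 2.55]. Speed limits (rad/s): [2.22, 2.22, 2.57, 3.14, 3.14, 3.14].

## Interface

Orientations are given as [roll, pitch, yaw] about the fixed x, y, z axes, in that order (R = Rz(yaw) Ry(pitch) Rx(roll)).
In Python, from bench import read_state, grab_frame, get_calibration, close_job, hold_point_z gives the robot as it stands.
- The arm moves only by the shell command python3 -m inch 'ROWS' [FORCE]. ROWS is JSON, a list of rows, each an object with "fingers": the opening in per cent of the stroke, from 0 (shut) to 100 (fully open); "offset": the shift along the tool's x, y, z in m, a list of three; "turn": the turn, a rotation vector about the tool's x, y, z in rad, a list of three. In form: [{"fingers": fingers, "offset": [dx, dy, dz], "turn": [rx, ry, rz]}, ...]. A call has 1 to 5 rows; each row shifts and turns the commanded pose from where the row before left it, along the tool's axes as they then stand; what a row does not reach is not made up. A row lasts 1/8 s, in which the tool goes at most 62.5 mm and 10.7 degrees, less where a joint would pass 70% of its speed; a pose out of reach is approached as far as the arm can. A call is refused whole if a number of a shift passes 0.0625 or a number of a turn 0.188, either way. A call with a gripper value outside its range is refused whole. The fingers move at their own pace and stop on an object; FORCE is the grip in N (left out, the last holds). Time passes only in rows, so rows that do not move let the fingers close. It gives the time, the measured TCP pose, the force, the opening and the grip force at its end, in the units of the state.
- read_state(): the state, without advancing time (a new reading comes with each control period).
- grab_frame(name): name is "scene" or "top"; returns the picture (420x560x3 uint8, red, green, blue); there is no depth.
- get_calibration(name): a dict with "mtx" (3x3 intrinsics, pixels), "camera_from_world" (4x4, takes a point from world to camera coordinates). Camera axes: x right, y down, z forward; pixel columns grow to the right and rows downward; lengths in m; the calibration is good to about 2 mm. A picture is of the moment at which its call begins. get_calibration takes no time and is no camera call.
- close_job(): hands the job in; it is judged then, once.
The state is a dict: "time_s": time; "joint_positions": joint angles; "qvel": joint speeds; "joint_torque": joint torques, N m; "ee_pos": TCP position; "orientation": TCP orientation; "force": force on the tool from outside, world axes, zero at the start; "wrist_torque": the same for the moment, N m; "opening": opening from 0.0 (shut) to 1.0 (fully open); "grip_force": force on a finger pad.
Only numpy, scipy, OpenCV 4.12 (cv2) and the standard library are available. Lean on these libraries where they do the work, as an engineer would, in place of code of your own. Each camera call takes 0.05 s, during which the arm holds its last target. There are 200 camera calls.

## Working session

There is one attempt and no reset: what is moved stays moved. The work goes in short steps, Python scripts to look and compute and a shell command to move; the robot and the scene stay as the last step left them, time stands still between calls to the robot, and variables do not carry over. Pictures are saved under pics/ and viewed, at most 14 in all, crops included, and the job is handed in when it is done.

```bash
ls; mkdir -p pics; python3 - <<'E'
from bench import *
import cv2
print(read_state(), hold_point_z() if callable(hold_point_z) else hold_point_z)
for n in("scene","top"):
    f=grab_frame(n); cv2.imwrite(f"pics/{n}0.png",cv2.resize(f[:,:,::-1],(800,600),interpolation=cv2.INTER_CUBIC))
    c=get_calibration(n); print(c["mtx"],c["camera_from_world"])
E
```

```text
pics
{'time_s': 0.0, 'joint_positions': array([-1.37959037e+00,  3.00477738e-01,  1.52158161e+00,  3.24868157e-06,
        1.32067948e+00, -6.65653003e-02]), 'qvel': array([ 0.00149796,  0.00016297, -0.00140352,  0.00065368, -0.00106832,
        0.00057137]), 'joint_torque': array([-2.89047901e-03, -5.43502486e+01, -3.61799669e+01, -1.62103265e-04,
        3.98054486e-03,  1.31357197e-05]), 'ee_pos': array([ 0.1401978 , -0.53168102,  0.3033174 ]), 'orientation': array([-3.14044923e+00, -7.93786730e-05,  2.57770408e-01]), 'force': array([-0.56087608, -0.34956564, -0.59171111]), 'wrist_torque': array([ 0.07103296, -0.0402806 , -0.02803118]), 'grip_force': 0.0, 'opening': 1.0034017490155178} 0.0539
[[462.79998407   0.         284.20696675]
 [  0.         462.79998407 209.01061473]
 [  0.           0.           1.        ]] [[ 0.54455114  0.83846582  0.02095533 -0.31367122]
 [ 0.59253874 -0.36690815 -0.71713057 -0.28593506]
 [-0.59360079  0.40293111 -0.69662373  1.72413811]
 [ 0.          0.          0.          1.        ]]
[[480.18979097   0.         284.43647359]
 [  0.         480.18979097 201.04340225]
 [  0.           0.           1.        ]] [[ 0.02318078 -0.99953785 -0.01966563  0.00754456]
 [-0.98099325 -0.01895124 -0.19311421  0.61045834]
 [ 0.19265227  0.02376839 -0.98097919  1.4899066 ]
 [ 0.          0.          0.          1.        ]]
```

View pics/scene0.png

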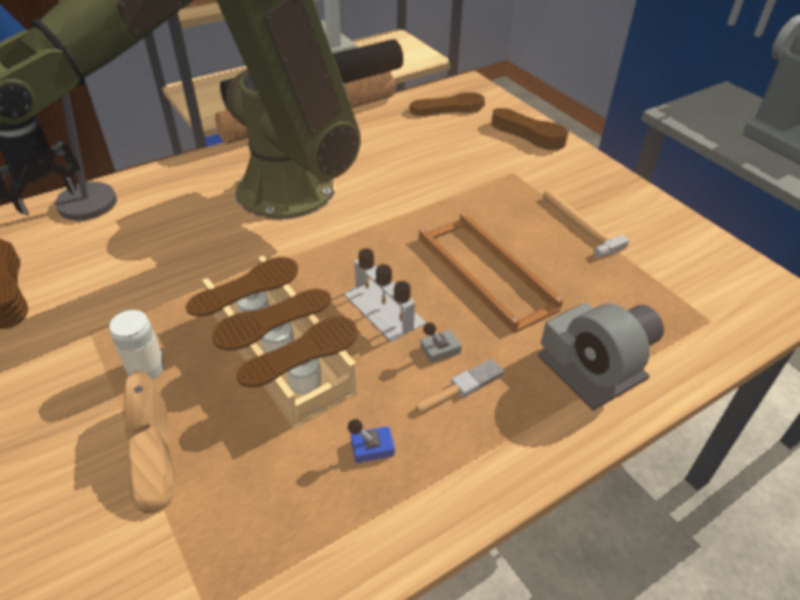

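View pics/top0.png

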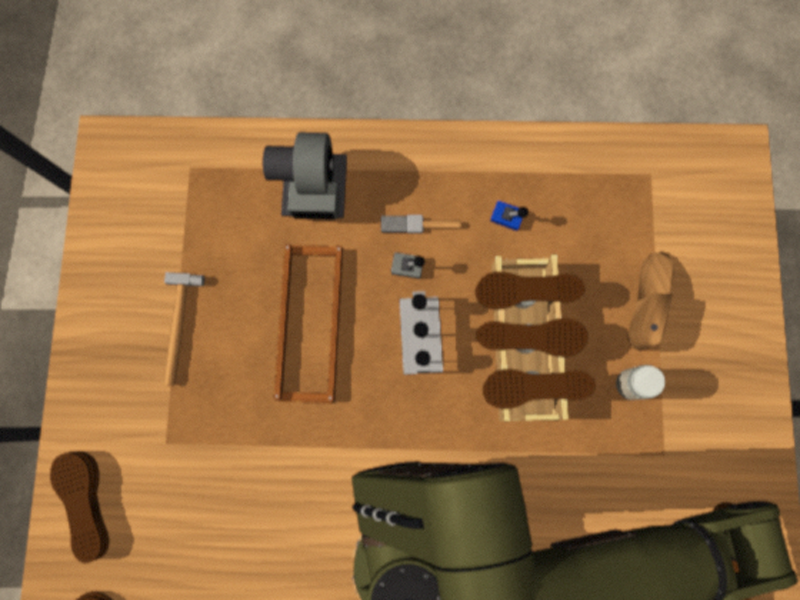

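Top view (800-px pictures): three insoles with forefoot left at about (530,290), (530,337), (540,387). Stand caps are at (419,301), (421,329), (423,358), and the rack is centred near (309,324). The grey switch is at (407,264) with its ball leaning right at (418,261); the blue one is a decoy. Next I measure these properly.

```bash
cat > h.py <<'E'
import numpy as np, cv2
from bench import *
def ray(n,u,v):
    c=get_calibration(n);T=np.array(c["camera_from_world"]);R=T[:3,:3];C=-R.T@T[:3,3]
    return C,R.T@np.linalg.inv(c["mtx"])@np.array([u,v,1.])
def at(n,u,v,z):
    C,d=ray(n,u,v);return (C+d*(z-C[2])/d[2])
def tri(p):  # p: list of (name,u,v) in native pixels
    A=np.zeros((3,3));b=np.zeros(3)
    for n,u,v in p:
        C,d=ray(n,u,v);d=d/np.linalg.norm(d);P=np.eye(3)-np.outer(d,d);A+=P;b+=P@C
    return np.linalg.solve(A,b)
def px(n,X):
    c=get_calibration(n);q=c["mtx"]@(np.array(c["camera_from_world"])@np.append(X,1))[:3];return q[:2]/q[2]
def rect(z,x0,x1,y0,y1,f,s=1000):
    """orthorectified top view at height z: 1 px = 1 mm; row 0 = x1, col 0 = y1"""
    P=np.float32([px("top",(x,y,z)) for x,y in((x1,y1),(x1,y0),(x0,y0),(x0,y1))])
    w,h=int((y1-y0)*s),int((x1-x0)*s)
    M=cv2.getPerspectiveTransform(P,np.float32([(0,0),(w,0),(w,h),(0,h)]))
    return cv2.warpPerspective(f,M,(w,h),flags=cv2.INTER_CUBIC)
def insoles(f,x0=.25,x1=.75,y0=-.4,y1=.3,z=.1):
    """(x,y,heading of toe) of waist origins"""
    im=rect(z,x0,x1,y0,y1,f).astype(int)
    m=((im[:,:,0]<112)&(im[:,:,0]-im[:,:,2]>18)&(im.sum(2)<215)).astype(np.uint8)
    m=cv2.morphologyEx(m,cv2.MORPH_OPEN,np.ones((15,15)));out=[]
    for c in cv2.findContours(m,cv2.RETR_EXTERNAL,cv2.CHAIN_APPROX_NONE)[0]:
        if cv2.contourArea(c)<8000: continue
        k=np.zeros_like(m);cv2.drawContours(k,[c],-1,1,-1)
        p=np.argwhere(k)[:,::-1].astype(float);mu=p.mean(0)
        a=np.linalg.svd(np.cov((p-mu).T))[0][:,0];t=(p-mu)@a;s=(p-mu)@[-a[1],a[0]]
        # widths at both ends: forefoot wider
        wd=lambda q:np.ptp(s[abs(t-q)<3])
        if wd(t.max()-50)<wd(t.min()+50): a=-a;t=-t;s=-s
        o=(t.max()-135+t.min()+105)/2
        w=s[abs(t-o)<15];e=[np.percentile(s[abs(t-o-d)<.8],[0,100]) for d in range(-12,13,3)]
        O=mu+a*o+np.array([-a[1],a[0]])*np.mean(e)
        out.append((x1-O[1]/1000,y1-O[0]/1000,np.degrees(np.arctan2(-a[1],-a[0])),np.ptp(t),np.mean(np.ptp(e,axis=1)),wd(t.max()-50)))
    return np.round(out,4),m,im
E
python3 - <<'E'
from h import *
np.set_printoptions(suppress=True)
f=cv2.imread("pics/top0.png")  # viewed copy
f=grab_frame("top"); o,m,im=insoles(f); print(o)
v=im.clip(0,255).astype(np.uint8)[:,:,::-1].copy(); v[cv2.morphologyEx(m,cv2.MORPH_GRADIENT,np.ones((3,3)))>0]=(0,255,0)
cv2.imwrite("pics/rect0.png",v)
g=grab_frame("scene");s=1.42857
# rough: caps tops, rack corners, switch box
for n,z,u,w in [("cap",.114,419,301),("cap",.114,421,329),("cap",.114,423,358),("rack",.03,289,247),("rack",.03,341,247),("rack",.03,277,401),("rack",.03,334,401),("crate",.092,500,260),("crate",.092,556,258),("crate",.092,505,418),("crate",.092,565,417),("base",.025,407,263),("ball",.0746,418,261)]:
    print(n,at("top",u/s,w/s,z)[:2].round(3))
print("ball tri",tri([("top",418/s,261/s),("scene",430/s,328/s)]))
E
```

```text
[[   0.3944   -0.2837   -3.8675  241.0863   49.3799   77.2968]
 [   0.4988   -0.239  -179.64    248.1459   49.999    87.036 ]
 [   0.605    -0.2687   -4.0206  243.5079   50.0466   77.5116]]
cap [ 0.57  -0.009]
cap [ 0.508 -0.014]
cap [ 0.446 -0.02 ]
rack [0.706 0.298]
rack [0.709 0.176]
rack [0.351 0.305]
rack [0.354 0.177]
crate [ 0.669 -0.187]
crate [ 0.676 -0.311]
crate [ 0.325 -0.196]
crate [ 0.33  -0.323]
base [0.674 0.021]
ball [ 0.668 -0.005]
ball tri [ 0.66713184 -0.00526281  0.07633052]
```

View pics/rect0.png

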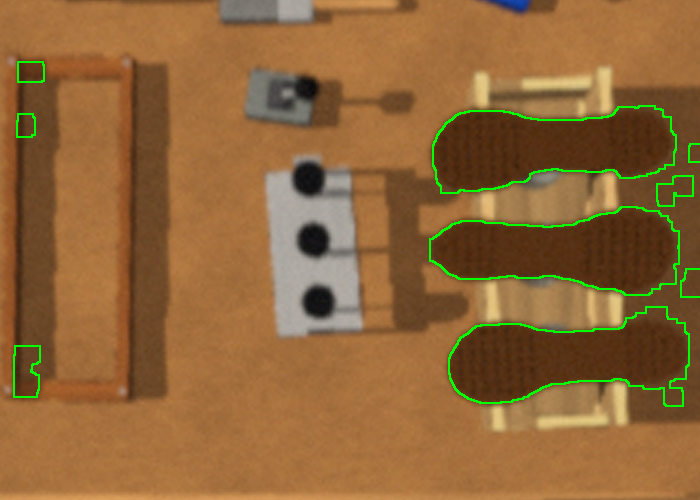

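Insoles: A (0.605,−0.268, toe +y), B (0.499,−0.239, toe −y), C (0.394,−0.284, toe +y). The rack is centred near (0.530,0.239) at yaw ≈ −0.6°, with caps at (0.570,−0.009), (0.508,−0.014) and (0.446,−0.020). Lengths and spacings match the given sizes. First I turn to yaw 90° and go above A.

```bash
python3 -m inch '[{"fingers":100,"offset":[0,0,0],"turn":[0,0,-0.165]},{"fingers":100,"offset":[0,0,0],"turn":[0,0,-0.165]},{"fingers":100,"offset":[0,0,0],"turn":[0,0,-0.165]},{"fingers":100,"offset":[0,0,0],"turn":[0,0,-0.165]},{"fingers":100,"offset":[0,0,0],"turn":[0,0,-0.165]}]'
python3 -m inch '[{"fingers":100,"offset":[0,0,0],"turn":[0,0,-0.165]},{"fingers":100,"offset":[0,0,0],"turn":[0,0,-0.165]},{"fingers":100,"offset":[0,0,0],"turn":[0,0,-0.158]}]'
python3 -m inch '[{"fingers":100,"offset":[0.026,0.046,0],"turn":[0,0,0]},{"fingers":100,"offset":[0.026,0.046,0],"turn":[0,0,0]},{"fingers":100,"offset":[0.026,0.046,0],"turn":[0,0,0]},{"fingers":100,"offset":[0.026,0.046,0],"turn":[0,0,0]},{"fingers":100,"offset":[0.026,0.046,0],"turn":[0,0,0]}]' 60
python3 -m inch '[{"fingers":100,"offset":[0.026,0.046,0],"turn":[0,0,0]},{"fingers":100,"offset":[0.026,0.046,0],"turn":[0,0,0]},{"fingers":100,"offset":[0.026,0.046,0],"turn":[0,0,0]},{"fingers":100,"offset":[0.026,0.046,0],"turn":[0,0,0]},{"fingers":100,"offset":[0.026,0.046,0],"turn":[0,0,0]}]'
python3 -m inch '[{"fingers":100,"offset":[0,0,0.02],"turn":[0,0,0]},{"fingers":100,"offset":[0,0,0],"turn":[0,0,0]}]'
```

```text
time_s: 0.82
ee_pos: [0.1402, -0.5318, 0.3037]
orientation: [-3.141, -0.0, 1.088]
force: [0.8, -0.5, 0.3]
opening: 1.001
grip_force: 0.0
time_s: 1.2
ee_pos: [0.1402, -0.5318, 0.3037]
orientation: [-3.142, -0.0, 1.576]
force: [0.4, -0.3, 0.6]
opening: 0.999
grip_force: 0.0
time_s: 1.82
ee_pos: [0.3716, -0.4008, 0.3039]
orientation: [-3.142, 0.0, 1.571]
force: [0.4, -0.8, 0.1]
opening: 0.999
grip_force: 0.0
time_s: 2.45
ee_pos: [0.6016, -0.2707, 0.3037]
orientation: [-3.141, -0.0, 1.571]
force: [-0.5, -0.4, 0.0]
opening: 1.0
grip_force: 0.0
time_s: 2.7
ee_pos: [0.6001, -0.2713, 0.2819]
orientation: [-3.138, -0.002, 1.571]
force: [-0.6, 0.7, 0.6]
opening: 1.002
grip_force: 0.0
```

```bash
python3 -m inch '[{"fingers":100,"offset":[0.003,0.004,0.05],"turn":[0,0,0]},{"fingers":100,"offset":[0,0,0.05],"turn":[0,0,0]},{"fingers":100,"offset":[0,0,0.03],"turn":[0,0,0]},{"fingers":100,"offset":[0,0,0],"turn":[0,0,0]}]' 
python3 -m inch '[{"fingers":40,"offset":[0,0,0],"turn":[0,0,0]},{"fingers":40,"offset":[0,0,0],"turn":[0,0,0]},{"fingers":40,"offset":[0,0,0],"turn":[0,0,0]},{"fingers":40,"offset":[0,0,0],"turn":[0,0,0]}]' 40
```

```text
time_s: 3.2
ee_pos: [0.6034, -0.2691, 0.1526]
orientation: [-3.139, -0.001, 1.57]
force: [0.1, 0.9, 0.3]
opening: 0.999
grip_force: 0.0
time_s: 3.7
ee_pos: [0.6048, -0.2693, 0.1565]
orientation: [3.139, 0.002, 1.571]
force: [-0.6, -0.5, 8.0]
opening: 0.621
grip_force: 41.4
```

```bash
python3 -m inch '[{"fingers":40,"offset":[0,0,-0.03],"turn":[0,0,0]},{"fingers":40,"offset":[0,0,-0.04],"turn":[0,0,0]},{"fingers":40,"offset":[0,0,-0.04],"turn":[0,0,0]},{"fingers":40,"offset":[0,0,0],"turn":[0,0,0]}]' 
python3 - <<'E'
from h import *
for n in("scene","top"):
    f=grab_frame(n); f=f[120:300,80:440] if n=="scene" else f[120:320,150:490]
    cv2.imwrite(f"pics/{n}1.png",cv2.resize(f[:,:,::-1],None,fx=2,fy=2,interpolation=cv2.INTER_CUBIC))
a=[cv2.imread(f"pics/{n}1.png") for n in("scene","top")]
E
```

```text
time_s: 4.2
ee_pos: [0.6049, -0.2692, 0.2689]
orientation: [3.135, 0.003, 1.571]
force: [0.5, 0.3, -1.0]
opening: 0.62
grip_force: 42.5
```

View pics/scene1.png

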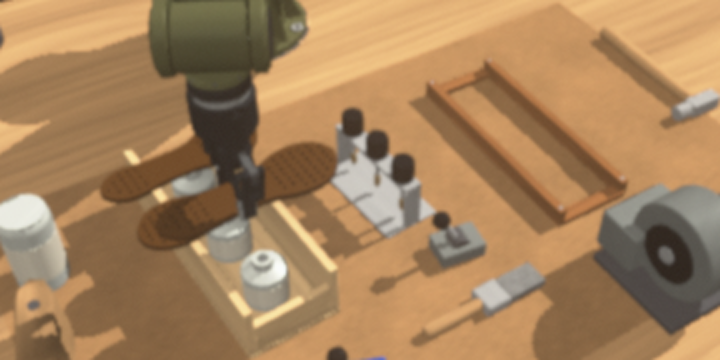

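The scene crop shows A held level above the crate, its can exposed at (263,262). I carry it to the rack at (0.637,0.239).

```bash
python3 -m inch '[{"fingers":40,"offset":[0.03,0.003,0],"turn":[0,0,0]},{"fingers":40,"offset":[0.052,0.004,0],"turn":[0,0,0]},{"fingers":40,"offset":[0.052,0.004,0],"turn":[0,0,0]},{"fingers":40,"offset":[0.052,0.004,0],"turn":[0,0,0]},{"fingers":40,"offset":[0.052,0.004,0],"turn":[0,0,0]}]' 
python3 -m inch '[{"fingers":40,"offset":[0.052,0.003,0],"turn":[0,0,0]},{"fingers":40,"offset":[0.052,0.003,0],"turn":[0,0,0]},{"fingers":40,"offset":[0.052,0.003,0],"turn":[0,0,0]},{"fingers":40,"offset":[0.052,0.002,0],"turn":[0,0,0]},{"fingers":40,"offset":[0.052,0.002,0],"turn":[0,0,0]}]' 
python3 -m inch '[{"fingers":40,"offset":[0.01,0,0],"turn":[0,0,0]},{"fingers":40,"offset":[0,0,0.05],"turn":[0,0,0]},{"fingers":40,"offset":[0,0,0.05],"turn":[0,0,0]},{"fingers":40,"offset":[0,0,0.04],"turn":[0,0,0]},{"fingers":40,"offset":[0,0,0],"turn":[0,0,0]}]'
```

```text
time_s: 4.92
ee_pos: [0.6228, -0.0292, 0.2628]
orientation: [-3.14, -0.0, 1.571]
force: [1.1, -0.3, -0.1]
opening: 0.617
grip_force: 42.5
time_s: 5.55
ee_pos: [0.6358, 0.2308, 0.2627]
orientation: [-3.14, 0.001, 1.571]
force: [0.5, -0.3, 0.2]
opening: 0.619
grip_force: 42.5
time_s: 6.18
ee_pos: [0.6349, 0.2381, 0.1201]
orientation: [-3.135, 0.002, 1.57]
force: [-0.8, -0.4, -0.4]
opening: 0.623
grip_force: 42.5
```

```bash
python3 -m inch '[{"fingers":40,"offset":[0,0,0.015],"turn":[0,0,0]},{"fingers":40,"offset":[0,0,0.005],"turn":[0,0,0]},{"fingers":40,"offset":[0,0,0.004],"turn":[0,0,0]},{"fingers":40,"offset":[0,0,0],"turn":[0,0,0]}]'
```

```text
time_s: 6.68
ee_pos: [0.6363, 0.2392, 0.1001]
orientation: [3.141, -0.0, 1.571]
force: [0.3, 0.9, -1.3]
opening: 0.619
grip_force: 42.5
```

```bash
python3 -m inch '[{"fingers":40,"offset":[0,0,0.003],"turn":[0,0,0]},{"fingers":40,"offset":[0,0,0],"turn":[0,0,0]}]'; python3 -m inch '[{"fingers":40,"offset":[0,0,0.003],"turn":[0,0,0]},{"fingers":40,"offset":[0,0,0],"turn":[0,0,0]}]'
```

```text
time_s: 6.92
ee_pos: [0.6362, 0.2392, 0.0968]
orientation: [-3.141, 0.0, 1.571]
force: [-0.7, -0.7, -1.7]
opening: 0.62
grip_force: 42.5
time_s: 7.18
ee_pos: [0.6364, 0.2393, 0.0945]
orientation: [3.141, -0.0, 1.571]
force: [-1.7, 0.6, 4.1]
opening: 0.623
grip_force: 43.0
```

Contact at 0.0945, as predicted. I release, rise and go to B, looking again on the way.

```bash
python3 -m inch '[{"fingers":90,"offset":[0,0,0],"turn":[0,0,0]},{"fingers":90,"offset":[0,0,0],"turn":[0,0,0]},{"fingers":90,"offset":[0,0,0],"turn":[0,0,0]},{"fingers":90,"offset":[0,0,-0.03],"turn":[0,0,0]},{"fingers":90,"offset":[0,0,-0.06],"turn":[0,0,0]}]'
python3 -m inch '[{"fingers":100,"offset":[0,0,-0.06],"turn":[0,0,0]},{"fingers":100,"offset":[-0.052,-0.013,0],"turn":[0,0,0]},{"fingers":100,"offset":[-0.052,-0.015,0],"turn":[0,0,0]},{"fingers":100,"offset":[-0.052,-0.015,0],"turn":[0,0,0]},{"fingers":100,"offset":[-0.052,-0.015,0],"turn":[0,0,0]}]'
python3 - <<'E'
from h import *
np.set_printoptions(suppress=True)
f=grab_frame("top");print(insoles(f)[0]);cv2.imwrite("pics/r2.png",rect(.06,.25,.75,-.4,.4,f)[:,:,::-1]);print(insoles(f,y0=.1,y1=.42,z=.038)[0])
E
```

```text
time_s: 7.8
ee_pos: [0.6354, 0.2389, 0.1823]
orientation: [-3.137, 0.002, 1.571]
force: [0.2, 0.1, 1.0]
opening: 0.899
grip_force: 0.0
time_s: 8.43
ee_pos: [0.5775, 0.0296, 0.244]
orientation: [3.141, 0.0, 1.571]
force: [0.5, -0.3, 0.5]
opening: 1.003
grip_force: 0.0
[[   0.3941   -0.2833   -4.3967  238.8324   48.1909   76.6196]
 [   0.4994   -0.238  -179.9868  244.0039   49.4444   85.0009]
 [   0.415     0.0589  -87.2264  306.3574  161.9754  180.273 ]
 [   0.6233    0.2008   -3.2449  172.9539   53.0305   59.3582]]
[[  0.6353   0.2405  -2.8672 238.354   56.08    79.3513]]
```

View pics/r2.png

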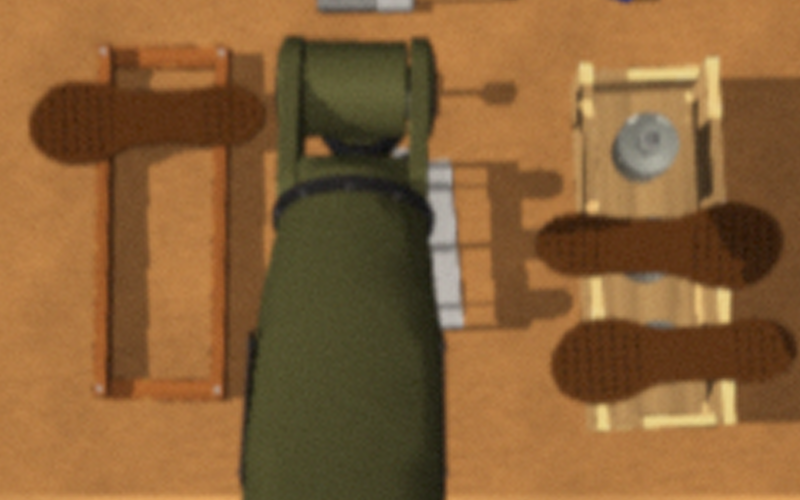

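A is flat across both rails at (0.635,0.240), and B and C have not moved. Now B.

```bash
python3 -m inch '[{"fingers":100,"offset":[-0.053,-0.015,0],"turn":[0,0,0]},{"fingers":100,"offset":[-0.053,-0.015,0],"turn":[0,0,0]},{"fingers":100,"offset":[-0.053,-0.015,0],"turn":[0,0,0]},{"fingers":100,"offset":[-0.053,-0.015,0],"turn":[0,0,0]},{"fingers":100,"offset":[-0.053,-0.015,0],"turn":[0,0,0]}]'
python3 -m inch '[{"fingers":100,"offset":[-0.001,-0.003,0],"turn":[0,0,0]},{"fingers":100,"offset":[0,0,0.05],"turn":[0,0,0]},{"fingers":100,"offset":[0,0,0.035],"turn":[0,0,0]},{"fingers":100,"offset":[0,0,0],"turn":[0,0,0]}]'
```

```text
time_s: 9.1
ee_pos: [0.5025, -0.2354, 0.2441]
orientation: [3.141, 0.0, 1.571]
force: [1.4, -0.6, 0.9]
opening: 1.001
grip_force: 0.0
time_s: 9.6
ee_pos: [0.4997, -0.2337, 0.157]
orientation: [-3.138, -0.002, 1.571]
force: [0.4, 0.0, 0.6]
opening: 1.005
grip_force: 0.0
```

```bash
python3 -m inch '[{"fingers":100,"offset":[-0.004,0,0.001],"turn":[0,0,0]},{"fingers":40,"offset":[0,0,0],"turn":[0,0,0]},{"fingers":40,"offset":[0,0,0],"turn":[0,0,0]},{"fingers":40,"offset":[0,0,0],"turn":[0,0,0]},{"fingers":40,"offset":[0,0,0],"turn":[0,0,0]}]' 40
python3 -m inch '[{"fingers":40,"offset":[0,0,-0.03],"turn":[0,0,0]},{"fingers":40,"offset":[0,0,-0.04],"turn":[0,0,0]},{"fingers":40,"offset":[0,0,-0.04],"turn":[0,0,0]},{"fingers":40,"offset":[0,0,0],"turn":[0,0,0]}]'
```

```text
time_s: 10.22
ee_pos: [0.5006, -0.239, 0.1592]
orientation: [3.14, 0.001, 1.571]
force: [-1.5, 0.1, 7.8]
opening: 0.621
grip_force: 42.0
time_s: 10.72
ee_pos: [0.5009, -0.2391, 0.2715]
orientation: [3.136, 0.003, 1.571]
force: [0.2, 0.5, -1.2]
opening: 0.616
grip_force: 42.8
```

```bash
python3 -m inch '[{"fingers":40,"offset":[0.03,0.002,0],"turn":[0,0,0]},{"fingers":40,"offset":[0.05,0.003,0],"turn":[0,0,0]},{"fingers":40,"offset":[0.05,0.003,0],"turn":[0,0,0]},{"fingers":40,"offset":[0.05,0.003,0],"turn":[0,0,0]},{"fingers":40,"offset":[0.05,0.003,0],"turn":[0,0,0]}]' 
python3 -m inch '[{"fingers":40,"offset":[0.05,0.003,0],"turn":[0,0,0]},{"fingers":40,"offset":[0.05,0.003,0],"turn":[0,0,0]},{"fingers":40,"offset":[0.05,0.003,0],"turn":[0,0,0]},{"fingers":40,"offset":[0.05,0.003,0],"turn":[0,0,0]},{"fingers":40,"offset":[0.048,0.003,0],"turn":[0,0,0]}]' 
python3 -m inch '[{"fingers":40,"offset":[0,0,0],"turn":[0,0,0]},{"fingers":40,"offset":[0,0,0.05],"turn":[0,0,0]},{"fingers":40,"offset":[0,0,0.05],"turn":[0,0,0]},{"fingers":40,"offset":[0,0,0.05],"turn":[0,0,0]},{"fingers":40,"offset":[0,0,0.005],"turn":[0,0,0]}]'
python3 -m inch '[{"fingers":40,"offset":[0,0,0.003],"turn":[0,0,0]},{"fingers":40,"offset":[0,0,0],"turn":[0,0,0]}]'
```

```text
time_s: 11.35
ee_pos: [0.5139, -0.0072, 0.2674]
orientation: [-3.141, -0.0, 1.571]
force: [0.9, 0.5, -1.3]
opening: 0.615
grip_force: 42.7
time_s: 11.98
ee_pos: [0.5289, 0.2409, 0.2672]
orientation: [-3.141, 0.0, 1.571]
force: [0.0, -0.9, -0.0]
opening: 0.621
grip_force: 42.7
time_s: 12.6
ee_pos: [0.5278, 0.2379, 0.1097]
orientation: [-3.136, 0.002, 1.57]
force: [-0.9, -0.1, 0.5]
opening: 0.619
grip_force: 42.7
time_s: 12.85
ee_pos: [0.5299, 0.2393, 0.1118]
orientation: [3.139, -0.001, 1.571]
force: [0.3, 0.1, -0.5]
opening: 0.613
grip_force: 42.7
```

```bash
python3 -m inch '[{"fingers":40,"offset":[0,0,0.008],"turn":[0,0,0]},{"fingers":40,"offset":[0,0,0.004],"turn":[0,0,0]},{"fingers":40,"offset":[0,0,0],"turn":[0,0,0]}]';python3 -m inch '[{"fingers":40,"offset":[0,0,0.003],"turn":[0,0,0]},{"fingers":40,"offset":[0,0,0],"turn":[0,0,0]}]'
```

```text
time_s: 13.22
ee_pos: [0.5292, 0.2392, 0.0977]
orientation: [-3.141, 0.0, 1.571]
force: [-0.6, -1.3, -1.6]
opening: 0.615
grip_force: 42.7
time_s: 13.48
ee_pos: [0.5294, 0.2393, 0.0972]
orientation: [3.141, -0.0, 1.571]
force: [-13.9, -5.2, 27.5]
opening: 0.627
grip_force: 45.5
```

```bash
python3 -m inch '[{"fingers":40,"offset":[0,0,-0.002],"turn":[0,0,0]},{"fingers":90,"offset":[0,0,0],"turn":[0,0,0]},{"fingers":90,"offset":[0,0,0],"turn":[0,0,0]},{"fingers":90,"offset":[0,0,0],"turn":[0,0,0]},{"fingers":90,"offset":[0,0,-0.03],"turn":[0,0,0]}]'
python3 -m inch '[{"fingers":90,"offset":[0,0,-0.06],"turn":[0,0,0]},{"fingers":100,"offset":[0,0,-0.06],"turn":[0,0,0]},{"fingers":100,"offset":[-0.05,-0.013,0],"turn":[0,0,0]},{"fingers":100,"offset":[-0.05,-0.013,0],"turn":[0,0,0]},{"fingers":100,"offset":[-0.05,-0.013,0],"turn":[0,0,0]}]'
python3 -m inch '[{"fingers":100,"offset":[-0.053,-0.013,0],"turn":[0,0,0]},{"fingers":100,"offset":[-0.053,-0.013,0],"turn":[0,0,0]},{"fingers":100,"offset":[-0.053,-0.013,0],"turn":[0,0,0]},{"fingers":100,"offset":[0,0,0],"turn":[0,0,0]}]'
python3 - <<'E'
from h import *
np.set_printoptions(suppress=True)
f=grab_frame("top");print(insoles(f,y0=-.45,y1=-.15)[0]);print(insoles(f,y0=.1,y1=.42,z=.038)[0]);cv2.imwrite("pics/r3.png",rect(.06,.25,.75,-.4,.4,f)[:,:,::-1])
E
```

```text
time_s: 14.1
ee_pos: [0.5283, 0.2388, 0.1252]
orientation: [-3.137, 0.002, 1.571]
force: [0.4, -0.0, 0.8]
opening: 0.899
grip_force: 0.0
time_s: 14.72
ee_pos: [0.4896, 0.0878, 0.2469]
orientation: [3.141, 0.0, 1.571]
force: [0.5, -0.1, 0.6]
opening: 1.004
grip_force: 0.0
time_s: 15.22
ee_pos: [0.4505, -0.0724, 0.2469]
orientation: [3.142, 0.0, 1.567]
force: [0.2, 0.9, 0.0]
opening: 1.001
grip_force: 0.0
[[  0.3948  -0.2838  -4.0353 240.0841  49.7142  77.161 ]]
[[  0.5296   0.2365 179.8429 239.0622  53.5581  91.0161]
 [  0.6341   0.2404  -2.9228 240.1168  58.8543  81.3535]]
```

B is at (0.530,0.237), and C is still at (0.395,−0.284).

```bash
python3 -m inch '[{"fingers":100,"offset":[-0.053,-0.014,0],"turn":[0,0,0]},{"fingers":100,"offset":[-0.053,-0.014,0],"turn":[0,0,0]},{"fingers":100,"offset":[-0.053,-0.014,0],"turn":[0,0,0]},{"fingers":100,"offset":[-0.052,-0.014,0],"turn":[0,0,0.05]},{"fingers":100,"offset":[0,0,0],"turn":[0,0,0]}]'
python3 -m inch '[{"fingers":100,"offset":[0,0,0.05],"turn":[0,0,0]},{"fingers":100,"offset":[0,0,0.039],"turn":[0,0,0]},{"fingers":100,"offset":[0,0,0],"turn":[0,0,0]}]'
```

```text
time_s: 15.9
ee_pos: [0.395, -0.2825, 0.2466]
orientation: [-3.141, -0.0, 1.518]
force: [-0.7, 0.4, -0.4]
opening: 1.0
grip_force: 0.0
time_s: 16.27
ee_pos: [0.3952, -0.2789, 0.156]
orientation: [-3.138, -0.003, 1.523]
force: [-0.7, -0.5, 0.5]
opening: 0.999
grip_force: 0.0
```

I turned the wrong way: heading −4° means yaw 94°. I correct that and grip.

```bash
python3 -m inch '[{"fingers":100,"offset":[-0.002,0,0],"turn":[0,0,-0.1]},{"fingers":40,"offset":[0,0,0],"turn":[0,0,0]},{"fingers":40,"offset":[0,0,0],"turn":[0,0,0]},{"fingers":40,"offset":[0,0,0],"turn":[0,0,0]},{"fingers":40,"offset":[0,0,0],"turn":[0,0,0]}]' 40
python3 -m inch '[{"fingers":40,"offset":[0,0,-0.03],"turn":[0,0,0]},{"fingers":40,"offset":[0,0,-0.04],"turn":[0,0,0.05]},{"fingers":40,"offset":[0,0,-0.04],"turn":[0,0,0]},{"fingers":40,"offset":[0,0,0],"turn":[0,0,0]}]'
```

```text
time_s: 16.9
ee_pos: [0.3957, -0.2826, 0.1592]
orientation: [3.14, 0.001, 1.62]
force: [-0.5, 3.8, 9.6]
opening: 0.623
grip_force: 40.8
time_s: 17.4
ee_pos: [0.3958, -0.283, 0.2711]
orientation: [3.137, 0.004, 1.57]
force: [0.3, 0.2, -1.2]
opening: 0.617
grip_force: 43.7
```

```bash
python3 -m inch '[{"fingers":40,"offset":[0.03,0.002,0],"turn":[0,0,0]},{"fingers":40,"offset":[0.052,0.003,0],"turn":[0,0,0]},{"fingers":40,"offset":[0.052,0.003,0],"turn":[0,0,0]},{"fingers":40,"offset":[0.052,0.003,0],"turn":[0,0,0]},{"fingers":40,"offset":[0.052,0.003,0],"turn":[0,0,0]}]' 
python3 -m inch '[{"fingers":40,"offset":[0.052,0.003,0],"turn":[0,0,0]},{"fingers":40,"offset":[0.052,0.003,0],"turn":[0,0,0]},{"fingers":40,"offset":[0.052,0.003,0],"turn":[0,0,0]},{"fingers":40,"offset":[0.052,0.002,0],"turn":[0,0,0]},{"fingers":40,"offset":[0.052,0.002,0],"turn":[0,0,0]}]' 
python3 -m inch '[{"fingers":40,"offset":[0.024,0.002,0],"turn":[0,0,0]},{"fingers":40,"offset":[0,0,0.05],"turn":[0,0,0]},{"fingers":40,"offset":[0,0,0.05],"turn":[0,0,0]},{"fingers":40,"offset":[0,0,0.05],"turn":[0,0,0]},{"fingers":40,"offset":[0,0,0],"turn":[0,0,0]}]'
python3 -m inch '[{"fingers":40,"offset":[0,0,0.007],"turn":[0,0,0]},{"fingers":40,"offset":[0,0,0],"turn":[0,0,0]}]'
```

```text
time_s: 18.02
ee_pos: [0.4086, -0.043, 0.2673]
orientation: [-3.141, -0.0, 1.569]
force: [1.2, -0.6, -1.6]
opening: 0.621
grip_force: 43.6
time_s: 18.65
ee_pos: [0.4215, 0.217, 0.2672]
orientation: [-3.141, 0.0, 1.57]
force: [0.7, -0.8, -1.0]
opening: 0.619
grip_force: 43.6
time_s: 19.27
ee_pos: [0.4224, 0.2385, 0.1149]
orientation: [-3.135, 0.003, 1.57]
force: [0.7, 0.0, 0.4]
opening: 0.614
grip_force: 43.6
time_s: 19.52
ee_pos: [0.4246, 0.2394, 0.1122]
orientation: [3.14, -0.001, 1.571]
force: [-1.0, 0.9, -0.5]
opening: 0.616
grip_force: 43.6
```

Last time contact was at 0.0972; I go to about 0.0980 and release.

```bash
python3 -m inch '[{"fingers":40,"offset":[0,0,0.008],"turn":[0,0,0]},{"fingers":40,"offset":[0,0,0.005],"turn":[0,0,0]},{"fingers":40,"offset":[0,0,0],"turn":[0,0,0]}]'
python3 -m inch '[{"fingers":40,"offset":[0,0,0],"turn":[0,0,0]},{"fingers":90,"offset":[0,0,0],"turn":[0,0,0]},{"fingers":90,"offset":[0,0,0],"turn":[0,0,0]},{"fingers":90,"offset":[0,0,0],"turn":[0,0,0]},{"fingers":90,"offset":[0,0,-0.03],"turn":[0,0,0]}]'
python3 -m inch '[{"fingers":90,"offset":[0,0,-0.06],"turn":[0,0,0]},{"fingers":100,"offset":[0,0,-0.06],"turn":[0,0,0]},{"fingers":100,"offset":[0,0,-0.02],"turn":[0,0,0.18]},{"fingers":100,"offset":[0,0,0],"turn":[0,0,0.18]},{"fingers":100,"offset":[0,0,0],"turn":[0,0,0.18]}]'
python3 -m inch '[{"fingers":100,"offset":[0,0,0],"turn":[0,0,0.18]},{"fingers":100,"offset":[0,0,0],"turn":[0,0,0.18]},{"fingers":100,"offset":[0,0,0],"turn":[0,0,0.18]},{"fingers":100,"offset":[0,0,0],"turn":[0,0,0.18]},{"fingers":100,"offset":[0,0,0],"turn":[0,0,0.18]}]'
python3 -m inch '[{"fingers":100,"offset":[0,0,0],"turn":[0,0,0.13]},{"fingers":100,"offset":[0,0,0],"turn":[0,0,0]}]'
python3 - <<'E'
from h import *
np.set_printoptions(suppress=True)
f=grab_frame("top");print(insoles(f,y0=.1,y1=.42,z=.038)[0])
a=rect(.114,.4,.62,-.1,.08,f,2000);b=rect(.084,.36,.64,-.34,-.16,f,2000)
c=np.zeros((600,800,3),np.uint8);c[:440,:360]=a;c[:560,400:760]=b
cv2.imwrite("pics/r4.png",c[:,:,::-1])
E
```

```text
time_s: 19.9
ee_pos: [0.4241, 0.2392, 0.0977]
orientation: [-3.141, 0.0, 1.571]
force: [-1.1, 0.4, -1.2]
opening: 0.616
grip_force: 43.6
time_s: 20.52
ee_pos: [0.4234, 0.2388, 0.1268]
orientation: [-3.138, 0.002, 1.571]
force: [0.2, 0.7, 0.5]
opening: 0.901
grip_force: 0.0
time_s: 21.15
ee_pos: [0.4241, 0.2392, 0.2682]
orientation: [3.141, -0.001, 1.025]
force: [0.6, -0.3, 0.1]
opening: 1.002
grip_force: 0.0
time_s: 21.78
ee_pos: [0.4241, 0.2392, 0.2679]
orientation: [3.142, -0.0, 0.125]
force: [0.2, -0.2, -0.5]
opening: 0.995
grip_force: 0.0
time_s: 22.02
ee_pos: [0.4241, 0.2392, 0.2679]
orientation: [-3.142, 0.0, 0.002]
force: [-0.2, -0.8, 0.5]
opening: 1.0
grip_force: 0.0
[[  0.2867   0.2495  36.1549 171.4484  89.0269 107.4141]
 [  0.5401   0.2696 173.0589 302.7475  46.1808  92.7759]
 [  0.6341   0.2403  -2.8275 240.3862  59.0926  81.3453]]Traceback (most recent call last):
  File "<stdin>", line 5, in <module>
ValueError: could not broadcast input array from shape (439,360,3) into shape (440,360,3)
```

```bash
python3 - <<'E'
from h import *
f=grab_frame("top");g=grab_frame("scene")
np.savez("/tmp/f4.npz",f=f,g=g)
a=rect(.114,.4,.62,-.1,.08,f,2000);b=rect(.084,.36,.64,-.34,-.16,f,2000)
c=np.zeros((600,800,3),np.uint8);c[:a.shape[0],:360]=a;c[:b.shape[0],400:400+b.shape[1]]=b
cv2.imwrite("pics/r4.png",c[:,:,::-1])
h=cv2.resize(g[150:300,120:320],None,fx=4,fy=4,interpolation=cv2.INTER_CUBIC);cv2.imwrite("pics/s4.png",h[:,:,::-1])
E
```

```text
(no output)
```

View pics/r4.png

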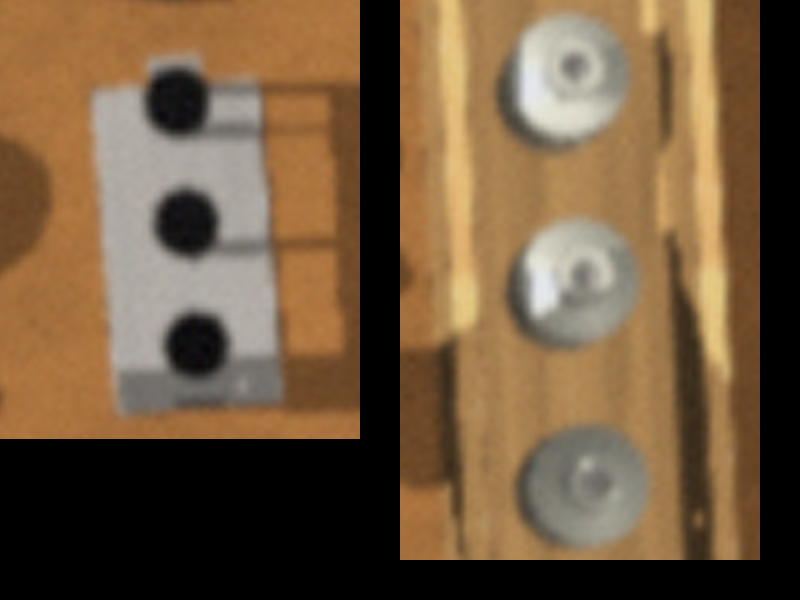

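View pics/s4.png

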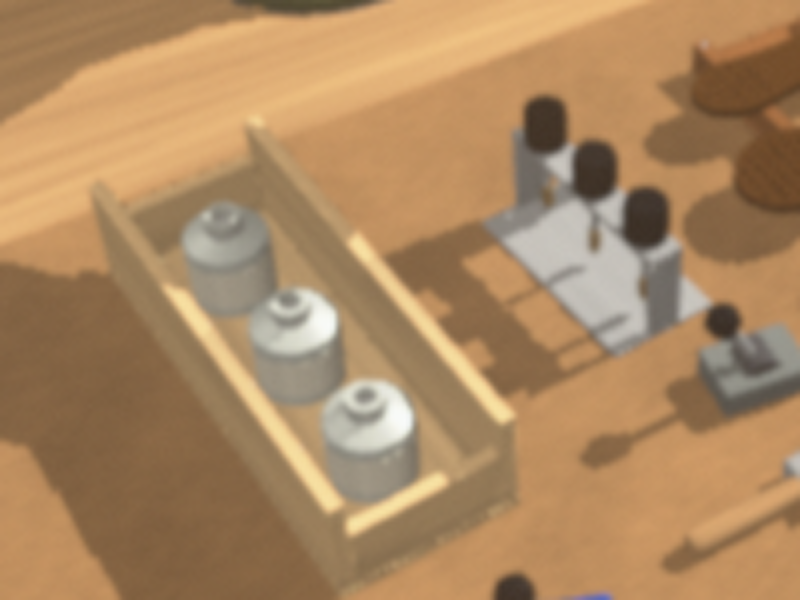

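Mouths in the top crop are at (576,66), (585,272), (597,482), and the caps at (177,101), (186,222), (196,345). In the scene crop the mouths are at (221,214), (290,302), (367,398). I cross-check by triangulation.

```bash
python3 - <<'E'
from h import *
for (c,r),(u,v) in zip([(576,66),(585,272),(597,482)],[(367,398),(290,302),(221,214)]):
    X=np.array([.64-r/2000,-.16-(c-400)/2000,.084]);t=px("top",X);s=("scene",(u+.5)/4-.5+120,(v+.5)/4-.5+150)
    print(X,tri([("top",*t),s]).round(4),at(*s,.084).round(4))
for (c,r),(u,v) in zip([(177,101),(186,222),(196,345)],[(645,202),(595,156),(545,110)]):
    X=np.array([.62-r/2000,.08-c/2000,.114]);t=px("top",X);s=("scene",(u+.5)/4-.5+120,(v+.5)/4-.5+150)
    print(X,tri([("top",*t),s]).round(4),at(*s,.114).round(4))
E
```

```text
[ 0.607 -0.248  0.084] [ 0.6069 -0.2482  0.084 ] [ 0.6068 -0.2483  0.084 ]
[ 0.504  -0.2525  0.084 ] [ 0.5033 -0.2534  0.0855] [ 0.5013 -0.254   0.084 ]
[ 0.399  -0.2585  0.084 ] [ 0.3986 -0.2588  0.0865] [ 0.3956 -0.2587  0.084 ]
[ 0.5695 -0.0085  0.114 ] [ 0.5696 -0.0091  0.1116] [ 0.5715 -0.0111  0.114 ]
[ 0.509 -0.013  0.114] [ 0.5092 -0.0134  0.1111] [ 0.5117 -0.0155  0.114 ]
[ 0.4475 -0.018   0.114 ] [ 0.4473 -0.0186  0.1124] [ 0.4487 -0.0202  0.114 ]
```

All cross-checks agree within 2 mm. Now cap2 (0.4475,−0.018) goes to mouth M2 (0.399,−0.2585), with yaw 0.

```bash
python3 -m inch '[{"fingers":65,"offset":[0.0047,0.0514,0],"turn":[0,0,0]},{"fingers":65,"offset":[0.0047,0.0514,0],"turn":[0,0,0]},{"fingers":65,"offset":[0.0047,0.0514,0],"turn":[0,0,0]},{"fingers":65,"offset":[0.0047,0.0514,0],"turn":[0,0,0]},{"fingers":65,"offset":[0.0047,0.0514,0],"turn":[0,0,0]}]'
python3 -m inch '[{"fingers":65,"offset":[0,0,0],"turn":[0,0,0]},{"fingers":65,"offset":[0,0,0],"turn":[0,0,0]},{"fingers":65,"offset":[0,0,0.05],"turn":[0,0,0]},{"fingers":65,"offset":[0,0,0.04],"turn":[0,0,0]},{"fingers":65,"offset":[0,0,0.02],"turn":[0,0,0]}]'
python3 -m inch '[{"fingers":65,"offset":[0,0,0],"turn":[0,0,0]},{"fingers":65,"offset":[0,0,0],"turn":[0,0,0]}]'
```

```text
time_s: 22.8
ee_pos: [0.4477, -0.0195, 0.2681]
orientation: [3.142, -0.001, 0.003]
force: [1.4, 0.7, -0.9]
opening: 0.647
grip_force: 0.0
time_s: 23.42
ee_pos: [0.4471, -0.0164, 0.156]
orientation: [-3.141, 0.002, 0.004]
force: [0.9, 0.2, -0.3]
opening: 0.651
grip_force: 0.0
time_s: 23.68
ee_pos: [0.4482, -0.0172, 0.1588]
orientation: [3.141, -0.001, 0.002]
force: [-0.1, -0.3, 0.2]
opening: 0.648
grip_force: 0.0
```

```bash
python3 -m inch '[{"fingers":65,"offset":[0,0.001,0.002],"turn":[0,0,0]},{"fingers":20,"offset":[0,0,0],"turn":[0,0,0]},{"fingers":20,"offset":[0,0,0],"turn":[0,0,0]},{"fingers":20,"offset":[0,0,0],"turn":[0,0,0]},{"fingers":20,"offset":[0,0,0],"turn":[0,0,0]}]' 40
python3 -m inch '[{"fingers":20,"offset":[0,0,-0.03],"turn":[0,0,0]},{"fingers":20,"offset":[0,0,-0.05],"turn":[0,0,0]},{"fingers":20,"offset":[0,0,-0.05],"turn":[0,0,0]},{"fingers":20,"offset":[0,0,0],"turn":[0,0,0]}]'
```

```text
time_s: 24.3
ee_pos: [0.448, -0.0188, 0.1564]
orientation: [3.142, -0.001, 0.001]
force: [-2.2, 0.1, 4.3]
opening: 0.363
grip_force: 39.3
time_s: 24.8
ee_pos: [0.4486, -0.0189, 0.2894]
orientation: [3.141, -0.007, 0.001]
force: [0.5, 0.6, -0.2]
opening: 0.363
grip_force: 39.7
```

```bash
python3 -m inch '[{"fingers":20,"offset":[-0.0097,0.048,0],"turn":[0,0,0]},{"fingers":20,"offset":[-0.0097,0.048,0],"turn":[0,0,0]},{"fingers":20,"offset":[-0.0097,0.048,0],"turn":[0,0,0]},{"fingers":20,"offset":[-0.0097,0.048,0],"turn":[0,0,0]},{"fingers":20,"offset":[-0.0097,0.048,0],"turn":[0,0,0]}]'
python3 -m inch '[{"fingers":20,"offset":[0,0,0],"turn":[0,0,0]},{"fingers":20,"offset":[0,0,0],"turn":[0,0,0]},{"fingers":20,"offset":[0,0,0],"turn":[0,0,0]}]'
python3 - <<'E'
from h import *
f=grab_frame("top");g=grab_frame("scene")
h=cv2.resize(g[110:260,110:310],None,fx=4,fy=4,interpolation=cv2.INTER_CUBIC);cv2.imwrite("pics/s5.png",h[:,:,::-1])
E
```

```text
time_s: 25.42
ee_pos: [0.3988, -0.2603, 0.2851]
orientation: [-3.141, 0.001, 0.001]
force: [1.5, 0.9, 0.5]
opening: 0.363
grip_force: 39.8
time_s: 25.8
ee_pos: [0.3997, -0.258, 0.2857]
orientation: [-3.141, 0.0, 0.002]
force: [1.1, 0.3, -1.2]
opening: 0.361
grip_force: 39.9
```

View pics/s5.png

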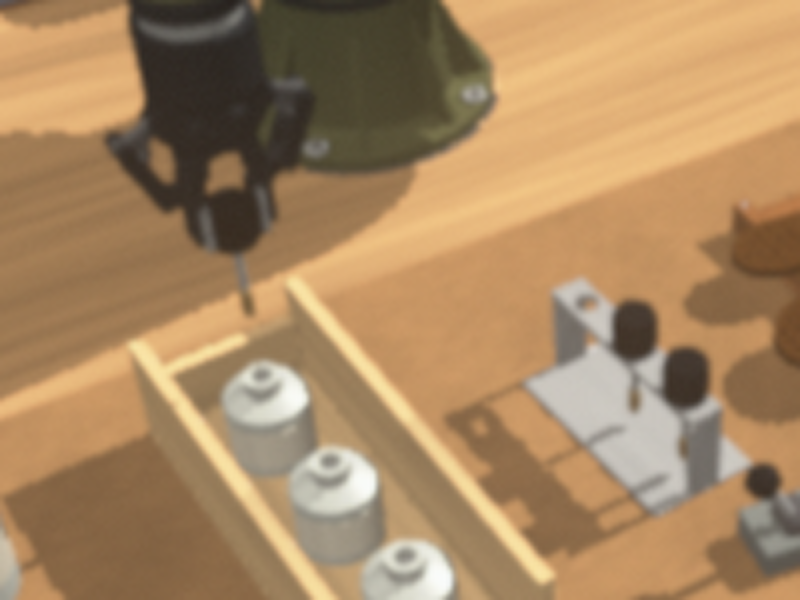

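```bash
python3 - <<'E'
from h import *
for z in (.244,.227,.21,.144):
    p=px("scene",(.3992,-.258,z)); print(z,((p-[110,110]+.5)*4-.5).round(1))
E
```

```text
0.244 [229.1 199.6]
0.227 [233.1 220. ]
0.21 [237.1 239.9]
0.144 [251.6 313.9]
```

The held cap's rod tip is at (248,312), against (252,314) predicted, so it is upright and well placed. I lower it.

```bash
python3 -m inch '[{"fingers":20,"offset":[0,0.0005,0.03],"turn":[0,0,0]},{"fingers":20,"offset":[0,0,0.03],"turn":[0,0,0]},{"fingers":20,"offset":[0,0,0.02],"turn":[0,0,0]},{"fingers":20,"offset":[0,0,0.015],"turn":[0,0,0]},{"fingers":20,"offset":[0,0,0],"turn":[0,0,0]}]'
python3 -m inch '[{"fingers":20,"offset":[0,0,0.015],"turn":[0,0,0]},{"fingers":20,"offset":[0,0,0.005],"turn":[0,0,0]},{"fingers":20,"offset":[0,0,0],"turn":[0,0,0]}]'
```

```text
time_s: 26.52
ee_pos: [0.3995, -0.259, 0.1903]
orientation: [-3.141, 0.001, 0.001]
force: [0.7, -0.5, 0.7]
opening: 0.365
grip_force: 39.9
time_s: 26.9
ee_pos: [0.3995, -0.2593, 0.1706]
orientation: [-3.141, 0.0, 0.001]
force: [-0.8, -0.6, -1.4]
opening: 0.362
grip_force: 39.9
```

```bash
python3 -m inch '[{"fingers":20,"offset":[0,0,0.006],"turn":[0,0,0]},{"fingers":20,"offset":[0,0,0],"turn":[0,0,0]}]';python3 -m inch '[{"fingers":20,"offset":[0,0,0.004],"turn":[0,0,0]},{"fingers":20,"offset":[0,0,0],"turn":[0,0,0]}]';
```

```text
time_s: 27.15
ee_pos: [0.3994, -0.2593, 0.1646]
orientation: [-3.141, 0.0, 0.001]
force: [-0.3, 0.4, 0.2]
opening: 0.363
grip_force: 39.9
time_s: 27.4
ee_pos: [0.3992, -0.259, 0.1605]
orientation: [-3.141, 0.001, 0.001]
force: [-2.2, 2.7, -1.5]
opening: 0.361
grip_force: 39.8
```

```bash
python3 -m inch '[{"fingers":20,"offset":[0,0,0.002],"turn":[0,0,0]},{"fingers":20,"offset":[0,0,0],"turn":[0,0,0]}]'
```

```text
time_s: 27.65
ee_pos: [0.3993, -0.2591, 0.1603]
orientation: [-3.141, 0.001, 0.001]
force: [-12.9, 11.4, 27.0]
opening: 0.361
grip_force: 42.7
```

Cap2 is home: firm contact at 0.1603, where it was predicted. I release and go to cap1 (0.509,−0.013).

```bash
python3 -m inch '[{"fingers":20,"offset":[0,0,-0.0015],"turn":[0,0,0]},{"fingers":60,"offset":[0,0,0],"turn":[0,0,0]},{"fingers":60,"offset":[0,0,0],"turn":[0,0,0]},{"fingers":60,"offset":[0,0,0],"turn":[0,0,0]},{"fingers":60,"offset":[0,0,-0.03],"turn":[0,0,0]}]'
python3 -m inch '[{"fingers":60,"offset":[0,0,-0.05],"turn":[0,0,0]},{"fingers":60,"offset":[0,0,-0.03],"turn":[0,0,0]},{"fingers":60,"offset":[0.022,-0.049,0],"turn":[0,0,0]},{"fingers":60,"offset":[0.022,-0.049,0],"turn":[0,0,0]},{"fingers":60,"offset":[0.022,-0.049,0],"turn":[0,0,0]}]'
python3 -m inch '[{"fingers":60,"offset":[0.022,-0.049,0],"turn":[0,0,0]},{"fingers":60,"offset":[0.022,-0.049,0],"turn":[0,0,0]},{"fingers":60,"offset":[0,-0.001,0],"turn":[0,0,0]},{"fingers":60,"offset":[0,0,0],"turn":[0,0,0]}]'
```

```text
time_s: 28.28
ee_pos: [0.399, -0.259, 0.1892]
orientation: [-3.139, 0.003, 0.001]
force: [0.4, -0.2, 0.0]
opening: 0.601
grip_force: 0.0
time_s: 28.9
ee_pos: [0.4659, -0.1108, 0.2705]
orientation: [3.141, -0.001, 0.0]
force: [1.2, -0.3, 0.0]
opening: 0.599
grip_force: 0.0
time_s: 29.4
ee_pos: [0.5092, -0.0134, 0.2702]
orientation: [3.141, 0.0, 0.001]
force: [-0.8, -0.1, 0.1]
opening: 0.6
grip_force: 0.0
```

```bash
python3 -m inch '[{"fingers":60,"offset":[0,0,0.05],"turn":[0,0,0]},{"fingers":60,"offset":[0,0,0.044],"turn":[0,0,0]},{"fingers":60,"offset":[0,0,0.02],"turn":[0,0,0]},{"fingers":60,"offset":[0,0,0],"turn":[0,0,0]},{"fingers":60,"offset":[0,0,0],"turn":[0,0,0]}]'
python3 -m inch '[{"fingers":20,"offset":[0,0,0],"turn":[0,0,0]},{"fingers":20,"offset":[0,0,0],"turn":[0,0,0]},{"fingers":20,"offset":[0,0,0],"turn":[0,0,0]},{"fingers":20,"offset":[0,0,0],"turn":[0,0,0]}]' 40
python3 -m inch '[{"fingers":20,"offset":[0,0,-0.03],"turn":[0,0,0]},{"fingers":20,"offset":[0,0,-0.05],"turn":[0,0,0]},{"fingers":20,"offset":[0,0,-0.05],"turn":[0,0,0]},{"fingers":20,"offset":[0,0,0],"turn":[0,0,0]}]'
```

```text
time_s: 30.02
ee_pos: [0.5096, -0.0139, 0.1575]
orientation: [3.141, -0.002, -0.0]
force: [-0.8, 0.3, 0.0]
opening: 0.603
grip_force: 0.0
time_s: 30.52
ee_pos: [0.5097, -0.0135, 0.1577]
orientation: [3.141, -0.002, 0.001]
force: [-1.8, -2.3, 5.9]
opening: 0.359
grip_force: 39.2
time_s: 31.02
ee_pos: [0.5101, -0.0133, 0.2907]
orientation: [3.141, -0.008, 0.001]
force: [-0.9, -0.7, -0.4]
opening: 0.36
grip_force: 39.7
```

```bash
python3 -m inch '[{"fingers":20,"offset":[-0.0011,0.0479,0],"turn":[0,0,0]},{"fingers":20,"offset":[-0.0011,0.0479,0],"turn":[0,0,0]},{"fingers":20,"offset":[-0.0011,0.0479,0],"turn":[0,0,0]},{"fingers":20,"offset":[-0.0011,0.0479,0],"turn":[0,0,0]},{"fingers":20,"offset":[-0.0011,0.0479,0],"turn":[0,0,0]}]'
python3 -m inch '[{"fingers":20,"offset":[0,0,0],"turn":[0,0,0]},{"fingers":20,"offset":[0,0,0],"turn":[0,0,0]},{"fingers":20,"offset":[0,0,0],"turn":[0,0,0]}]'
```

```text
time_s: 31.65
ee_pos: [0.5036, -0.2543, 0.2858]
orientation: [-3.141, 0.0, 0.001]
force: [-0.3, 0.5, 0.8]
opening: 0.364
grip_force: 39.8
time_s: 32.02
ee_pos: [0.5041, -0.2518, 0.2863]
orientation: [-3.141, 0.0, 0.002]
force: [-0.1, 0.9, 0.0]
opening: 0.364
grip_force: 39.8
```

```bash
python3 -m inch '[{"fingers":20,"offset":[0,0.0005,0.03],"turn":[0,0,0]},{"fingers":20,"offset":[0,0,0.03],"turn":[0,0,0]},{"fingers":20,"offset":[0,0,0.02],"turn":[0,0,0]},{"fingers":20,"offset":[0,0,0.015],"turn":[0,0,0]},{"fingers":20,"offset":[0,0,0],"turn":[0,0,0]}]'
python3 -m inch '[{"fingers":20,"offset":[0,0,0.015],"turn":[0,0,0]},{"fingers":20,"offset":[0,0,0.005],"turn":[0,0,0]},{"fingers":20,"offset":[0,0,0.004],"turn":[0,0,0]},{"fingers":20,"offset":[0,0,0],"turn":[0,0,0]}]'
python3 -m inch '[{"fingers":20,"offset":[0,0,0.003],"turn":[0,0,0]},{"fingers":20,"offset":[0,0,0],"turn":[0,0,0]}]'
```

```text
time_s: 32.65
ee_pos: [0.504, -0.2527, 0.1908]
orientation: [-3.141, 0.001, 0.001]
force: [-0.3, 0.0, -0.5]
opening: 0.358
grip_force: 39.8
time_s: 33.15
ee_pos: [0.504, -0.2532, 0.1672]
orientation: [-3.141, 0.0, 0.001]
force: [0.5, 0.1, -0.2]
opening: 0.359
grip_force: 39.8
time_s: 33.4
ee_pos: [0.5039, -0.2533, 0.1643]
orientation: [-3.142, 0.0, 0.001]
force: [-0.9, -0.5, -0.0]
opening: 0.361
grip_force: 39.8
```

```bash
python3 -m inch '[{"fingers":20,"offset":[0,0,0.0025],"turn":[0,0,0]},{"fingers":20,"offset":[0,0,0],"turn":[0,0,0]}]'
python3 -m inch '[{"fingers":20,"offset":[0,0,0.0015],"turn":[0,0,0]},{"fingers":20,"offset":[0,0,0],"turn":[0,0,0]}]'
```

```text
time_s: 33.65
ee_pos: [0.5037, -0.2532, 0.1618]
orientation: [-3.141, 0.001, 0.001]
force: [-4.8, 0.6, 2.6]
opening: 0.361
grip_force: 40.1
time_s: 33.9
ee_pos: [0.5038, -0.2532, 0.1616]
orientation: [3.142, 0.0, 0.001]
force: [-10.6, 4.0, 17.7]
opening: 0.365
grip_force: 41.7
```

Home again, at 0.1616. Next is cap0 at (0.5695,−0.0085).

```bash
python3 -m inch '[{"fingers":20,"offset":[0,0,-0.001],"turn":[0,0,0]},{"fingers":60,"offset":[0,0,0],"turn":[0,0,0]},{"fingers":60,"offset":[0,0,0],"turn":[0,0,0]},{"fingers":60,"offset":[0,0,0],"turn":[0,0,0]},{"fingers":60,"offset":[0,0,-0.03],"turn":[0,0,0]}]'
python3 -m inch '[{"fingers":60,"offset":[0,0,-0.05],"turn":[0,0,0]},{"fingers":60,"offset":[0,0,-0.03],"turn":[0,0,0]},{"fingers":60,"offset":[0.0132,-0.049,0],"turn":[0,0,0]},{"fingers":60,"offset":[0.0132,-0.049,0],"turn":[0,0,0]},{"fingers":60,"offset":[0.0132,-0.049,0],"turn":[0,0,0]}]'
python3 -m inch '[{"fingers":60,"offset":[0.0132,-0.049,0],"turn":[0,0,0]},{"fingers":60,"offset":[0.0132,-0.049,0],"turn":[0,0,0]},{"fingers":60,"offset":[0,0,0],"turn":[0,0,0]},{"fingers":60,"offset":[0,0,0],"turn":[0,0,0]}]'
```

```text
time_s: 34.52
ee_pos: [0.5034, -0.2529, 0.1898]
orientation: [-3.14, 0.003, 0.001]
force: [0.5, 0.0, 0.5]
opening: 0.607
grip_force: 0.0
time_s: 35.15
ee_pos: [0.5438, -0.1047, 0.2715]
orientation: [3.142, -0.0, 0.0]
force: [0.6, -0.9, -1.0]
opening: 0.599
grip_force: 0.0
time_s: 35.65
ee_pos: [0.5698, -0.0085, 0.2712]
orientation: [3.141, 0.0, 0.001]
force: [-0.8, -0.0, -0.5]
opening: 0.602
grip_force: 0.0
```

```bash
python3 -m inch '[{"fingers":60,"offset":[0,0,0.05],"turn":[0,0,0]},{"fingers":60,"offset":[0,0,0.044],"turn":[0,0,0]},{"fingers":60,"offset":[0,0,0.02],"turn":[0,0,0]},{"fingers":60,"offset":[0,0,0],"turn":[0,0,0]},{"fingers":60,"offset":[0,0,0],"turn":[0,0,0]}]'
```

```text
time_s: 36.28
ee_pos: [0.5702, -0.0089, 0.1586]
orientation: [3.141, -0.002, -0.0]
force: [1.1, -0.1, -0.7]
opening: 0.599
grip_force: 0.0
```

```bash
python3 -m inch '[{"fingers":60,"offset":[0,0,0.001],"turn":[0,0,0]},{"fingers":20,"offset":[0,0,0],"turn":[0,0,0]},{"fingers":20,"offset":[0,0,0],"turn":[0,0,0]},{"fingers":20,"offset":[0,0,0],"turn":[0,0,0]},{"fingers":20,"offset":[0,0,0],"turn":[0,0,0]}]' 40
python3 -m inch '[{"fingers":20,"offset":[0,0,-0.03],"turn":[0,0,0]},{"fingers":20,"offset":[0,0,-0.05],"turn":[0,0,0]},{"fingers":20,"offset":[0,0,-0.05],"turn":[0,0,0]},{"fingers":20,"offset":[0,0,0],"turn":[0,0,0]}]'
```

```text
time_s: 36.9
ee_pos: [0.57, -0.0082, 0.1572]
orientation: [3.141, -0.001, 0.001]
force: [-1.6, -0.4, 6.0]
opening: 0.365
grip_force: 39.4
time_s: 37.4
ee_pos: [0.5706, -0.0082, 0.2905]
orientation: [3.141, -0.007, 0.001]
force: [-0.4, 0.7, -1.2]
opening: 0.361
grip_force: 39.7
```

```bash
python3 -m inch '[{"fingers":20,"offset":[0.0075,0.048,0],"turn":[0,0,0]},{"fingers":20,"offset":[0.0075,0.048,0],"turn":[0,0,0]},{"fingers":20,"offset":[0.0075,0.048,0],"turn":[0,0,0]},{"fingers":20,"offset":[0.0075,0.048,0],"turn":[0,0,0]},{"fingers":20,"offset":[0.0075,0.048,0],"turn":[0,0,0]}]'
python3 -m inch '[{"fingers":20,"offset":[0,0,0],"turn":[0,0,0]},{"fingers":20,"offset":[0,0,0],"turn":[0,0,0]},{"fingers":20,"offset":[0,0,0],"turn":[0,0,0]}]'
```

```text
time_s: 38.02
ee_pos: [0.6074, -0.2497, 0.2851]
orientation: [-3.141, 0.001, 0.001]
force: [0.2, 0.8, -1.0]
opening: 0.36
grip_force: 39.8
time_s: 38.4
ee_pos: [0.6076, -0.247, 0.2862]
orientation: [-3.141, 0.0, 0.002]
force: [0.3, 0.0, -1.0]
opening: 0.363
grip_force: 39.9
```

```bash
python3 -m inch '[{"fingers":20,"offset":[0,0.0005,0.03],"turn":[0,0,0]},{"fingers":20,"offset":[0,0,0.03],"turn":[0,0,0]},{"fingers":20,"offset":[0,0,0.02],"turn":[0,0,0]},{"fingers":20,"offset":[0,0,0.015],"turn":[0,0,0]},{"fingers":20,"offset":[0,0,0],"turn":[0,0,0]}]'
python3 -m inch '[{"fingers":20,"offset":[0,0,0.015],"turn":[0,0,0]},{"fingers":20,"offset":[0,0,0.006],"turn":[0,0,0]},{"fingers":20,"offset":[0,0,0.005],"turn":[0,0,0]},{"fingers":20,"offset":[0,0,0],"turn":[0,0,0]}]'
python3 -m inch '[{"fingers":20,"offset":[0,0,0.0025],"turn":[0,0,0]},{"fingers":20,"offset":[0,0,0],"turn":[0,0,0]}]'
```

```text
time_s: 39.02
ee_pos: [0.6074, -0.2484, 0.1907]
orientation: [-3.141, 0.001, 0.001]
force: [-0.5, 0.1, 0.8]
opening: 0.361
grip_force: 39.9
time_s: 39.52
ee_pos: [0.607, -0.2486, 0.1649]
orientation: [-3.141, 0.002, 0.001]
force: [-4.7, 1.7, -1.9]
opening: 0.362
grip_force: 39.9
time_s: 39.78
ee_pos: [0.607, -0.2486, 0.1635]
orientation: [-3.141, 0.002, 0.001]
force: [-10.3, 3.5, 9.3]
opening: 0.359
grip_force: 40.9
```

The stopper is pressing sideways with about 2 mm still to go. I shift 1 mm in −x and continue.

```bash
python3 -m inch '[{"fingers":20,"offset":[-0.0015,0.0003,0],"turn":[0,0,0]},{"fingers":20,"offset":[0,0,0],"turn":[0,0,0]}]'
python3 -m inch '[{"fingers":20,"offset":[0,0,0.0015],"turn":[0,0,0]},{"fingers":20,"offset":[0,0,0],"turn":[0,0,0]}]'
```

```text
time_s: 40.02
ee_pos: [0.606, -0.2489, 0.1631]
orientation: [-3.141, -0.0, 0.001]
force: [-2.8, 2.4, 3.8]
opening: 0.359
grip_force: 40.0
time_s: 40.28
ee_pos: [0.6059, -0.2488, 0.1615]
orientation: [-3.141, 0.001, 0.001]
force: [-4.2, 3.8, 5.2]
opening: 0.363
grip_force: 40.3
```

```bash
python3 -m inch '[{"fingers":20,"offset":[-0.0005,0.0003,0.001],"turn":[0,0,0]},{"fingers":20,"offset":[0,0,0],"turn":[0,0,0]}]'
python3 -m inch '[{"fingers":20,"offset":[0,0,0.001],"turn":[0,0,0]},{"fingers":20,"offset":[0,0,0],"turn":[0,0,0]}]'
```

```text
time_s: 40.52
ee_pos: [0.6057, -0.2489, 0.1612]
orientation: [-3.141, -0.001, 0.001]
force: [-4.8, 5.3, 8.5]
opening: 0.366
grip_force: 40.8
time_s: 40.78
ee_pos: [0.6057, -0.2489, 0.1611]
orientation: [-3.141, -0.001, 0.001]
force: [-10.2, 7.7, 17.4]
opening: 0.362
grip_force: 41.6
```

Home at 0.1611. I release, back off clear of the view, and check everything before using the switch.

```bash
python3 -m inch '[{"fingers":20,"offset":[0,0,-0.001],"turn":[0,0,0]},{"fingers":60,"offset":[0,0,0],"turn":[0,0,0]},{"fingers":60,"offset":[0,0,0],"turn":[0,0,0]},{"fingers":60,"offset":[0,0,0],"turn":[0,0,0]},{"fingers":60,"offset":[0,0,-0.03],"turn":[0,0,0]}]'
python3 -m inch '[{"fingers":60,"offset":[0,0,-0.05],"turn":[0,0,0]},{"fingers":0,"offset":[0,0,-0.03],"turn":[0,0,0]},{"fingers":0,"offset":[-0.05,-0.03,0],"turn":[0,0,0]},{"fingers":0,"offset":[-0.05,-0.04,0],"turn":[0,0,0]},{"fingers":0,"offset":[-0.05,-0.04,0],"turn":[0,0,0]}]'
python3 -m inch '[{"fingers":0,"offset":[-0.05,-0.02,0],"turn":[0,0,0]},{"fingers":0,"offset":[0,0,0],"turn":[0,0,0]}]'
python3 - <<'E'
from h import *
np.set_printoptions(suppress=True)
f=grab_frame("top");g=grab_frame("scene");print(insoles(f,y0=.08,y1=.42,z=.038)[0])
a=cv2.resize(g[130:260,130:400],None,fx=2.9,fy=2.9,interpolation=cv2.INTER_CUBIC)[:,:783]
b=rect(.0,.62,.73,-.06,.08,f,2000);c=np.zeros((600,800,3),np.uint8);c[:a.shape[0],:a.shape[1]]=a;c[378:378+b.shape[0],:280]=b[:222]
d=cv2.resize(rect(.038,.3,.75,.05,.45,f),None,fx=.49,fy=.49);c[378:378+d.shape[0],300:300+d.shape[1]]=d[:222]
e=cv2.resize(rect(.118,.34,.68,-.36,-.14,f),None,fx=.65,fy=.65);c[378:378+e.shape[0],520:520+e.shape[1]]=e
cv2.imwrite("pics/c6.png",c[:,:,::-1])
E
```

```text
time_s: 41.4
ee_pos: [0.6048, -0.249, 0.1883]
orientation: [-3.14, 0.004, 0.001]
force: [0.1, -0.1, -0.7]
opening: 0.594
grip_force: 0.0
time_s: 42.02
ee_pos: [0.4561, -0.1403, 0.2702]
orientation: [3.141, -0.0, 0.0]
force: [1.3, 0.5, 0.0]
opening: 0.0
grip_force: 0.0
time_s: 42.28
ee_pos: [0.4057, -0.1203, 0.2707]
orientation: [3.141, -0.0, 0.001]
force: [0.0, -0.0, 0.9]
opening: 0.002
grip_force: 0.0
[[  0.4236   0.237   -1.6049 240.8021  60.1435  79.1651]
 [  0.5294   0.2364 179.5394 241.2012  54.2276  91.0453]
 [  0.6326   0.2388  -2.9372 243.2706  62.0012  81.3548]]
```

View pics/c6.png

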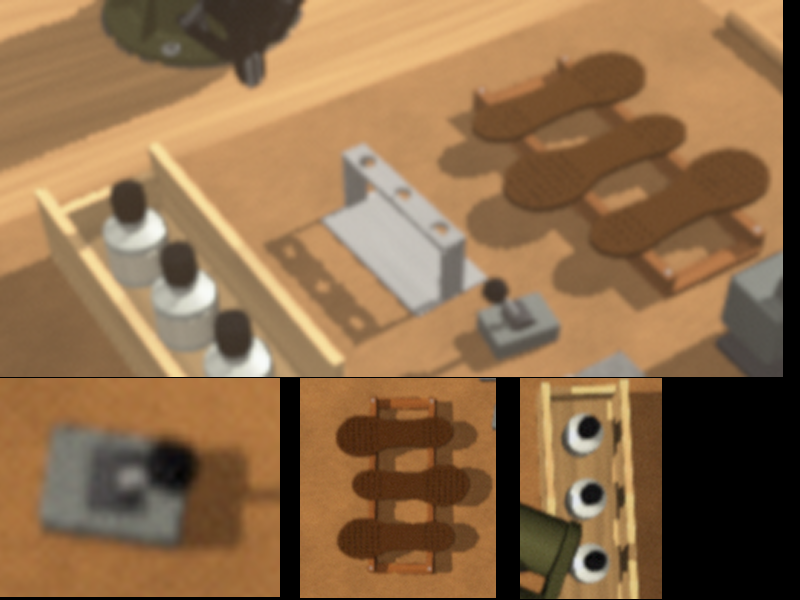

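The panels show all three caps seated upright on the cans, and all three insoles flat on both rails and clear of each other. The switch ball leans to −y with the box axis at about yaw 84°. I approach from −y with the fingers shut.

```bash
python3 -m inch '[{"fingers":0,"offset":[0.0533,-0.010,0],"turn":[0,0,0]},{"fingers":0,"offset":[0.0533,-0.010,0],"turn":[0,0,0]},{"fingers":0,"offset":[0.0533,-0.010,0],"turn":[0,0,0]},{"fingers":0,"offset":[0.0533,-0.010,0],"turn":[0,0,0]},{"fingers":0,"offset":[0.0533,-0.010,0],"turn":[0,0,0]}]'
python3 -m inch '[{"fingers":0,"offset":[0,0,0],"turn":[0,0,0]},{"fingers":0,"offset":[0,0,0.05],"turn":[0,0,0]},{"fingers":0,"offset":[0,0,0.05],"turn":[0,0,0]},{"fingers":0,"offset":[0,0,0.031],"turn":[0,0,0]},{"fingers":0,"offset":[0,0,0],"turn":[0,0,0]}]'
python3 -m inch '[{"fingers":0,"offset":[0,-0.015,0],"turn":[0,0,0]},{"fingers":0,"offset":[0,-0.015,0],"turn":[0,0,0]},{"fingers":0,"offset":[0,0,0],"turn":[0,0,0]}]'
```

```text
time_s: 43.0
ee_pos: [0.6768, -0.0711, 0.2693]
orientation: [3.142, 0.0, 0.0]
force: [-0.1, -0.1, 1.3]
opening: 0.002
grip_force: 0.0
time_s: 43.62
ee_pos: [0.6734, -0.0715, 0.1368]
orientation: [-3.141, 0.004, 0.0]
force: [0.6, 0.5, -0.2]
opening: -0.001
grip_force: 0.0
time_s: 44.0
ee_pos: [0.6746, -0.0394, 0.1406]
orientation: [3.142, -0.002, 0.003]
force: [0.1, -0.6, 0.0]
opening: -0.0
grip_force: 0.0
```

```bash
python3 -m inch '[{"fingers":0,"offset":[0,-0.013,0],"turn":[0,0,0]},{"fingers":0,"offset":[0,-0.013,0],"turn":[0,0,0]},{"fingers":0,"offset":[0,0,0],"turn":[0,0,0]}]'
python3 -m inch '[{"fingers":0,"offset":[0,-0.012,0],"turn":[0,0,0]},{"fingers":0,"offset":[0,-0.012,0],"turn":[0,0,0]},{"fingers":0,"offset":[0,0,0],"turn":[0,0,0]}]'
python3 -m inch '[{"fingers":0,"offset":[0,-0.006,0],"turn":[0,0,0]},{"fingers":0,"offset":[0,0,0],"turn":[0,0,0]}]'
```

```text
time_s: 44.38
ee_pos: [0.6742, -0.0142, 0.1397]
orientation: [-3.141, -0.0, 0.002]
force: [-1.0, 0.5, -0.9]
opening: 0.004
grip_force: 0.0
time_s: 44.75
ee_pos: [0.6741, 0.0101, 0.1391]
orientation: [-3.141, 0.001, 0.002]
force: [-0.1, -0.5, -0.1]
opening: -0.0
grip_force: 0.0
time_s: 45.0
ee_pos: [0.6741, 0.0152, 0.1392]
orientation: [-3.141, 0.0, 0.001]
force: [-0.0, -0.4, -0.8]
opening: 0.001
grip_force: 0.0
```

```bash
for i in 1; do python3 -m inch '[{"fingers":0,"offset":[0,-0.005,0],"turn":[0,0,0]},{"fingers":0,"offset":[0,0,0],"turn":[0,0,0]}]'; done
python3 -m inch '[{"fingers":0,"offset":[0,-0.004,0],"turn":[0,0,0]},{"fingers":0,"offset":[0,0,0],"turn":[0,0,0]}]'
python3 - <<'E'
from h import *
f=grab_frame("top");g=grab_frame("scene")
c=np.zeros((440,800,3),np.uint8);a=cv2.resize(g[180:290,230:330],None,fx=4,fy=4,interpolation=3);c[:,:400]=a
b=cv2.resize(f[130:240,240:340],None,fx=4,fy=4,interpolation=3);c[:,400:]=b
cv2.imwrite("pics/c7.png",c[:,:,::-1])
E
```

```text
time_s: 45.25
ee_pos: [0.6741, 0.0201, 0.1393]
orientation: [-3.141, 0.0, 0.001]
force: [-0.7, -0.6, 0.8]
opening: -0.001
grip_force: 0.0
time_s: 45.5
ee_pos: [0.6742, 0.0241, 0.1394]
orientation: [-3.142, -0.0, 0.001]
force: [0.9, -0.2, 1.0]
opening: -0.003
grip_force: 0.0
```

View pics/c7.png

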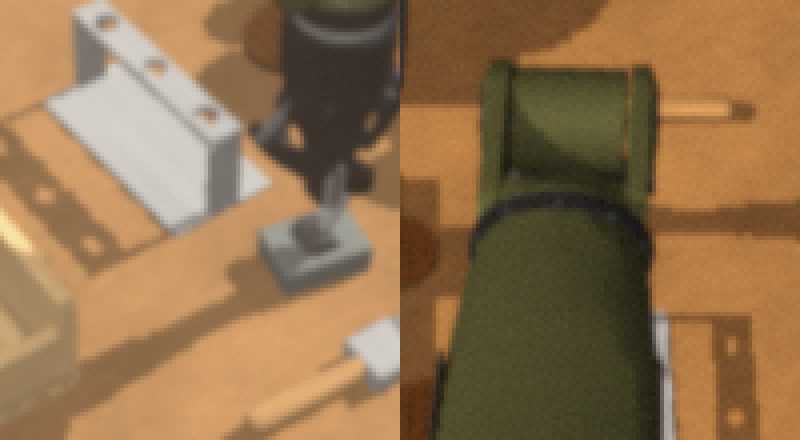

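The lever is moving: the ball is at about (357,178), ahead of the fingers. No stop force yet, so I keep pushing in small steps.

```bash
python3 -m inch '[{"fingers":0,"offset":[0,-0.004,0],"turn":[0,0,0]},{"fingers":0,"offset":[0,0,0],"turn":[0,0,0]}]'
python3 -m inch '[{"fingers":0,"offset":[0,-0.003,0],"turn":[0,0,0]},{"fingers":0,"offset":[0,0,0],"turn":[0,0,0]}]'
```

```text
time_s: 45.85
ee_pos: [0.6742, 0.0258, 0.1393]
orientation: [3.138, 0.0, -0.0]
force: [0.3, -14.2, -0.9]
opening: -0.003
grip_force: 7.0
time_s: 46.1
ee_pos: [0.6742, 0.0267, 0.1392]
orientation: [3.136, 0.001, -0.001]
force: [-1.2, -28.6, -0.0]
opening: -0.001
grip_force: 13.7
```

The stop is reached (28 N). I retract and take a last look.

```bash
python3 -m inch '[{"fingers":0,"offset":[0,0.02,0],"turn":[0,0,0]},{"fingers":0,"offset":[0,0.03,0],"turn":[0,0,0]},{"fingers":0,"offset":[0,0.01,-0.04],"turn":[0,0,0]},{"fingers":0,"offset":[0,0,-0.05],"turn":[0,0,0]},{"fingers":0,"offset":[0,0,-0.05],"turn":[0,0,0]}]'
python3 -m inch '[{"fingers":0,"offset":[-0.06,0.01,0],"turn":[0,0,0]},{"fingers":0,"offset":[-0.06,0.01,0],"turn":[0,0,0]},{"fingers":0,"offset":[-0.06,0.01,0],"turn":[0,0,0]},{"fingers":0,"offset":[-0.06,0.01,0],"turn":[0,0,0]},{"fingers":0,"offset":[-0.03,0,0],"turn":[0,0,0]}]'
python3 -m inch '[{"fingers":0,"offset":[0,0,0],"turn":[0,0,0]},{"fingers":0,"offset":[0,0,0],"turn":[0,0,0]}]'
python3 - <<'E'
from h import *
np.set_printoptions(suppress=True)
f=grab_frame("top");g=grab_frame("scene");print(insoles(f,y0=.08,y1=.42,z=.038)[0])
c=np.zeros((500,800,3),np.uint8);a=cv2.resize(g[125:285,130:400],(800,474),interpolation=3);c[:474]=a
cv2.imwrite("pics/c8.png",c[:,:,::-1])
for t in (-.5,.5,.4):
  X=np.array([.674,.021,.022])+[.06*np.sin(t)*.1,.06*np.sin(t)*.995,.06*np.cos(t)];p=px("scene",X);print(t,((p-[130,125])*2.963).round())
E
```

```text
time_s: 46.72
ee_pos: [0.674, -0.0294, 0.281]
orientation: [-3.141, 0.0, 0.001]
force: [0.8, 0.2, 0.1]
opening: 0.004
grip_force: 0.0
time_s: 47.35
ee_pos: [0.402, -0.0696, 0.2796]
orientation: [-3.141, -0.001, 0.0]
force: [0.7, -0.3, 0.6]
opening: 0.001
grip_force: 0.0
time_s: 47.6
ee_pos: [0.4049, -0.0694, 0.2797]
orientation: [3.142, -0.001, 0.001]
force: [1.0, -0.2, 0.2]
opening: -0.001
grip_force: 0.0
[[  0.4615   0.241  164.2656 310.5901 131.9871 115.6406]
 [  0.6336   0.2403  -2.7548 240.3579  60.9894  81.339 ]]
-0.5 [508. 315.]
0.5 [561. 295.]
0.4 [556. 295.]
```

View pics/c8.png

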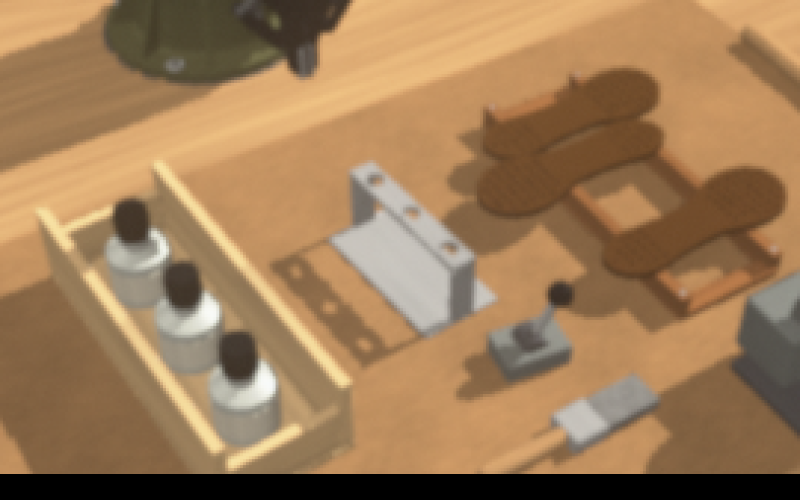

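The switch ball is at (560,294), as predicted for full on. However, insole B was knocked towards C while I was away. I look closer.

```bash
python3 - <<'E'
from h import *
f=grab_frame("top");g=grab_frame("scene")
c=np.zeros((600,800,3),np.uint8);a=rect(.038,.35,.65,.05,.44,f);c[:300,:390]=a[:300,:390]
b=cv2.resize(g[145:205,285:365],(400,300),interpolation=3);c[:300,400:]=b
b2=cv2.resize(g[145:205,285:365],(400,300),interpolation=3)
from numpy import *
d=cv2.convertScaleAbs(a,alpha=2.2);c[300:600,:390]=d[:300,:390];c[300:600,400:]=cv2.convertScaleAbs(b,alpha=1.8)
cv2.imwrite("pics/c9.png",c[:,:,::-1])
E
```

```text
(no output)
```

View pics/c9.png

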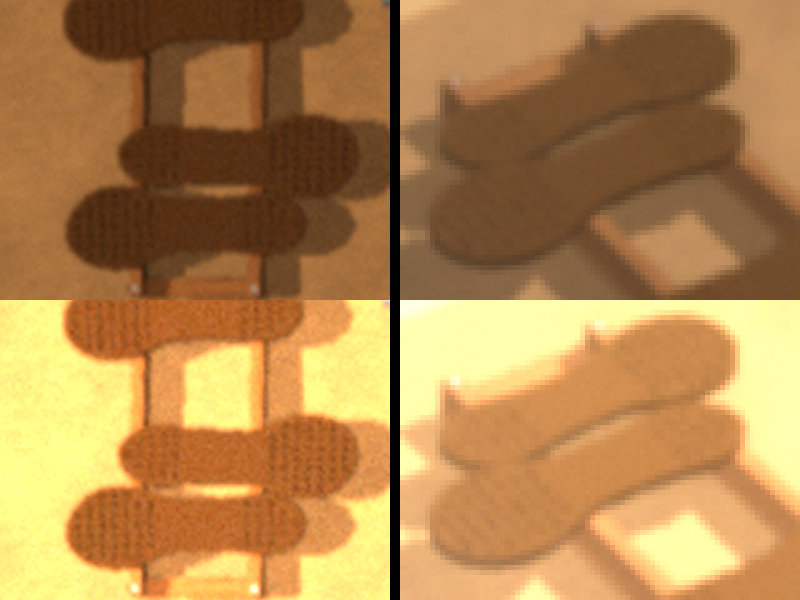

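B has slid about 35 mm towards C and now lies tight against it, so it needs moving back. To keep the order asked, I first switch the blower back off, then repair, then switch on again.

```bash
python3 -m inch '[{"fingers":0,"offset":[0.045,-0.03,0],"turn":[0,0,0]},{"fingers":0,"offset":[0.045,-0.03,0],"turn":[0,0,0]},{"fingers":0,"offset":[0.045,-0.03,0],"turn":[0,0,0]},{"fingers":0,"offset":[0.045,-0.03,0],"turn":[0,0,0]},{"fingers":0,"offset":[0.045,-0.03,0],"turn":[0,0,0]}]'
python3 -m inch '[{"fingers":0,"offset":[0.046,-0.027,0],"turn":[0,0,0]},{"fingers":0,"offset":[0,0,0],"turn":[0,0,0]},{"fingers":0,"offset":[0,0,0.05],"turn":[0,0,0]},{"fingers":0,"offset":[0,0,0.05],"turn":[0,0,0]},{"fingers":0,"offset":[0,0,0.04],"turn":[0,0,0]}]'
python3 -m inch '[{"fingers":0,"offset":[0,0,0],"turn":[0,0,0]},{"fingers":0,"offset":[0,0.015,0],"turn":[0,0,0]},{"fingers":0,"offset":[0,0.015,0],"turn":[0,0,0]},{"fingers":0,"offset":[0,0.015,0],"turn":[0,0,0]},{"fingers":0,"offset":[0,0.015,0],"turn":[0,0,0]}]'
python3 -m inch '[{"fingers":0,"offset":[0,0.015,0],"turn":[0,0,0]},{"fingers":0,"offset":[0,0,0],"turn":[0,0,0]}]'
```

```text
time_s: 48.42
ee_pos: [0.6307, 0.0823, 0.2787]
orientation: [3.142, 0.001, 0.001]
force: [0.0, -1.0, 0.3]
opening: -0.002
grip_force: 0.0
time_s: 49.05
ee_pos: [0.6743, 0.1075, 0.1372]
orientation: [3.141, 0.002, 0.001]
force: [-0.0, -0.3, 0.8]
opening: -0.001
grip_force: 0.0
time_s: 49.68
ee_pos: [0.6761, 0.0479, 0.1435]
orientation: [-3.14, -0.006, 0.002]
force: [-0.6, 2.0, 1.0]
opening: -0.003
grip_force: 0.9
time_s: 49.92
ee_pos: [0.6752, 0.0311, 0.1397]
orientation: [3.141, -0.0, -0.001]
force: [-0.1, -0.7, 0.2]
opening: -0.002
grip_force: 0.0
```

```bash
python3 -m inch '[{"fingers":0,"offset":[0,0.008,0],"turn":[0,0,0]},{"fingers":0,"offset":[0,0,0],"turn":[0,0,0]}]'
python3 -m inch '[{"fingers":0,"offset":[0,0.004,0],"turn":[0,0,0]},{"fingers":0,"offset":[0,0,0],"turn":[0,0,0]}]'
python3 -m inch '[{"fingers":0,"offset":[0,0.003,0],"turn":[0,0,0]},{"fingers":0,"offset":[0,0,0],"turn":[0,0,0]}]'
```

```text
time_s: 50.18
ee_pos: [0.6751, 0.0244, 0.1391]
orientation: [3.142, 0.0, 0.0]
force: [-0.7, -0.6, -0.0]
opening: -0.001
grip_force: 0.0
time_s: 50.42
ee_pos: [0.6752, 0.0208, 0.1393]
orientation: [3.142, 0.0, 0.001]
force: [-0.2, 1.2, -0.2]
opening: -0.001
grip_force: 0.1
time_s: 50.68
ee_pos: [0.6752, 0.0183, 0.1393]
orientation: [-3.141, 0.0, 0.001]
force: [0.6, 4.8, -0.4]
opening: 0.001
grip_force: 2.1
```

Blower off. Now I push B's free toe end (y≈0.105) towards +x from outside the rail to open a gap.

```bash
python3 -m inch '[{"fingers":0,"offset":[0,-0.03,0],"turn":[0,0,0]},{"fingers":0,"offset":[0,0,-0.05],"turn":[0,0,0]},{"fingers":0,"offset":[0,0,-0.04],"turn":[0,0,0]},{"fingers":0,"offset":[-0.047,-0.011,0],"turn":[0,0,0]},{"fingers":0,"offset":[-0.047,-0.011,0],"turn":[0,0,0]}]'
python3 -m inch '[{"fingers":0,"offset":[-0.047,-0.011,0],"turn":[0,0,0]},{"fingers":0,"offset":[-0.048,-0.011,0],"turn":[0,0,0]},{"fingers":0,"offset":[-0.048,-0.011,0],"turn":[0,0,0]},{"fingers":0,"offset":[0,0,0],"turn":[0,0,0]},{"fingers":0,"offset":[0,0,0],"turn":[0,0,0]}]'
python3 -m inch '[{"fingers":0,"offset":[0,0,0.05],"turn":[0,0,0]},{"fingers":0,"offset":[0,0,0.05],"turn":[0,0,0]},{"fingers":0,"offset":[0,0,0.032],"turn":[0,0,0]},{"fingers":0,"offset":[0,0,0],"turn":[0,0,0]},{"fingers":0,"offset":[0,0,0],"turn":[0,0,0]}]'
```

```text
time_s: 51.3
ee_pos: [0.5799, 0.0698, 0.2296]
orientation: [3.141, -0.001, 0.0]
force: [1.2, 0.3, 0.7]
opening: 0.002
grip_force: 0.0
time_s: 51.92
ee_pos: [0.4387, 0.1026, 0.2299]
orientation: [-3.142, -0.001, 0.001]
force: [-0.5, 1.0, -0.1]
opening: 0.002
grip_force: 0.0
time_s: 52.55
ee_pos: [0.4391, 0.1026, 0.0984]
orientation: [-3.141, -0.001, 0.001]
force: [-1.2, -0.1, 0.5]
opening: -0.002
grip_force: 0.0
```

```bash
python3 -m inch '[{"fingers":0,"offset":[0.007,0,0.003],"turn":[0,0,0]},{"fingers":0,"offset":[0.007,0,0],"turn":[0,0,0]},{"fingers":0,"offset":[0.007,0,0],"turn":[0,0,0]},{"fingers":0,"offset":[0.007,0,0],"turn":[0,0,0]},{"fingers":0,"offset":[0.007,0,0],"turn":[0,0,0]}]'
python3 -m inch '[{"fingers":0,"offset":[0,0,0],"turn":[0,0,0]},{"fingers":0,"offset":[-0.01,0,0],"turn":[0,0,0]},{"fingers":0,"offset":[0,0,-0.05],"turn":[0,0,0]},{"fingers":0,"offset":[0,0,-0.05],"turn":[0,0,0]},{"fingers":0,"offset":[0,0,-0.03],"turn":[0,0,0]}]'
python3 -m inch '[{"fingers":100,"offset":[-0.02,0.06,0],"turn":[0,0,0]},{"fingers":100,"offset":[-0.02,0.06,0],"turn":[0,0,0]},{"fingers":100,"offset":[-0.02,0.06,0],"turn":[0,0,0]},{"fingers":100,"offset":[0,0,0],"turn":[0,0,0]},{"fingers":100,"offset":[0,0,0],"turn":[0,0,0]}]'
python3 - <<'E'
from h import *
np.set_printoptions(suppress=True)
f=grab_frame("top");g=grab_frame("scene");print(insoles(f,y0=.05,y1=.42,z=.038)[0])
c=np.zeros((600,800,3),np.uint8);a=cv2.resize(rect(.038,.35,.65,.05,.44,f),(780,600));c[:,:780]=a[:600]
cv2.imwrite("pics/c10.png",c[:,:,::-1])
E
```

```text
time_s: 53.18
ee_pos: [0.4736, 0.1027, 0.0944]
orientation: [-3.142, 0.0, 0.001]
force: [-1.0, 0.1, 0.5]
opening: 0.002
grip_force: 0.2
time_s: 53.8
ee_pos: [0.4625, 0.1028, 0.2266]
orientation: [-3.141, -0.002, 0.001]
force: [0.4, -0.2, -0.8]
opening: 0.003
grip_force: 0.0
time_s: 54.42
ee_pos: [0.4036, -0.0749, 0.2243]
orientation: [-3.141, -0.0, 0.0]
force: [0.4, 0.0, 1.1]
opening: 1.0
grip_force: 0.0
[[  0.4597   0.2061 -25.0071 314.1412 146.7278 117.5615]
 [  0.6338   0.2394  -2.8512 241.995   60.6298  81.3474]]
```

View pics/c10.png

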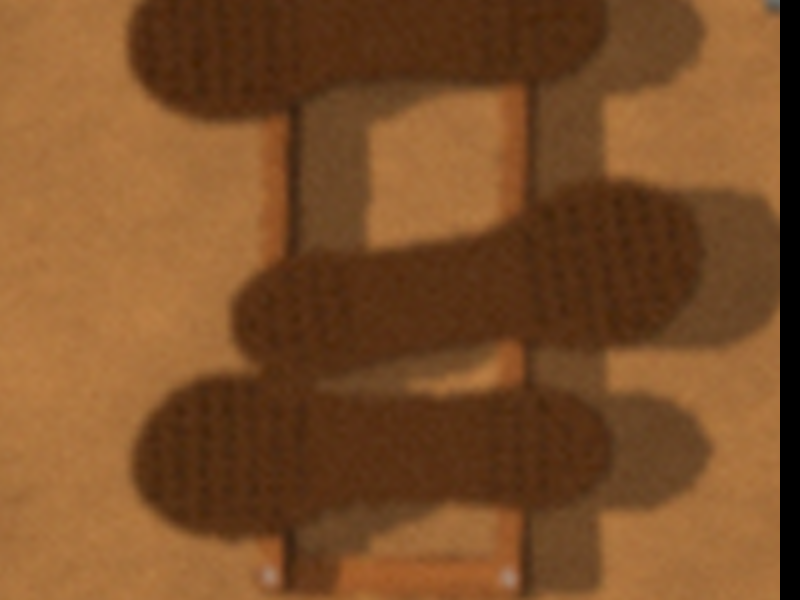

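B now has a gap of about 24 mm from C at the waist: waist centre ≈ (0.5025,0.224), yaw ≈ 96.7°. I regrip it with a partial opening.

```bash
python3 -m inch '[{"fingers":78,"offset":[0.02,-0.0598,0],"turn":[0,0,0]},{"fingers":78,"offset":[0.02,-0.0598,0],"turn":[0,0,0]},{"fingers":78,"offset":[0.02,-0.0598,0],"turn":[0,0,0]},{"fingers":78,"offset":[0.02,-0.0598,0],"turn":[0,0,0]},{"fingers":78,"offset":[0.02,-0.0598,0],"turn":[0,0,0]}]'
python3 -m inch '[{"fingers":78,"offset":[0,0,0],"turn":[0,0,-0.185]},{"fingers":78,"offset":[0,0,0],"turn":[0,0,-0.185]},{"fingers":78,"offset":[0,0,0],"turn":[0,0,-0.185]},{"fingers":78,"offset":[0,0,0],"turn":[0,0,-0.185]},{"fingers":78,"offset":[0,0,0],"turn":[0,0,-0.185]}]'
python3 -m inch '[{"fingers":78,"offset":[0,0,0],"turn":[0,0,-0.185]},{"fingers":78,"offset":[0,0,0],"turn":[0,0,-0.185]},{"fingers":78,"offset":[0,0,0],"turn":[0,0,-0.185]},{"fingers":78,"offset":[0,0,0],"turn":[0,0,-0.185]},{"fingers":78,"offset":[0,0,0],"turn":[0,0,-0.023]}]'
python3 -m inch '[{"fingers":78,"offset":[0,0,0.05],"turn":[0,0,0]},{"fingers":78,"offset":[0,0,0.015],"turn":[0,0,0]},{"fingers":78,"offset":[0,0,0],"turn":[0,0,0]},{"fingers":78,"offset":[0,0,0],"turn":[0,0,0]}]'
```

```text
time_s: 55.15
ee_pos: [0.5025, 0.2249, 0.2242]
orientation: [3.142, 0.0, 0.003]
force: [0.8, -1.0, 0.2]
opening: 0.782
grip_force: 0.0
time_s: 55.78
ee_pos: [0.5021, 0.2228, 0.224]
orientation: [-3.141, 0.0, 0.934]
force: [0.4, 0.7, -0.2]
opening: 0.776
grip_force: 0.0
time_s: 56.4
ee_pos: [0.5023, 0.2225, 0.2241]
orientation: [-3.141, 0.0, 1.691]
force: [0.9, 0.3, -0.1]
opening: 0.775
grip_force: 0.0
time_s: 56.9
ee_pos: [0.5034, 0.2216, 0.1609]
orientation: [3.14, -0.0, 1.688]
force: [0.3, 0.1, 1.2]
opening: 0.779
grip_force: 0.0
```

```bash
python3 -m inch '[{"fingers":78,"offset":[0.002,0.001,0.03],"turn":[0,0,0]},{"fingers":78,"offset":[0,0,0.01],"turn":[0,0,0]},{"fingers":78,"offset":[0,0,0],"turn":[0,0,0]}]'
python3 -m inch '[{"fingers":78,"offset":[0,0,0.006],"turn":[0,0,0]},{"fingers":78,"offset":[0,0,0],"turn":[0,0,0]}]'
python3 -m inch '[{"fingers":78,"offset":[0,0,0.004],"turn":[0,0,0]},{"fingers":78,"offset":[0,0,0],"turn":[0,0,0]}]'
```

```text
time_s: 57.28
ee_pos: [0.5037, 0.2233, 0.1198]
orientation: [-3.141, 0.0, 1.689]
force: [0.6, 0.2, 0.1]
opening: 0.784
grip_force: 0.0
time_s: 57.52
ee_pos: [0.5037, 0.2233, 0.1136]
orientation: [3.141, -0.0, 1.689]
force: [-0.5, -0.0, -0.2]
opening: 0.779
grip_force: 0.0
time_s: 57.78
ee_pos: [0.5035, 0.2233, 0.1092]
orientation: [-3.141, 0.0, 1.689]
force: [-0.6, -0.8, 1.0]
opening: 0.78
grip_force: 0.0
```

```bash
python3 -m inch '[{"fingers":78,"offset":[0,0,0.004],"turn":[0,0,0]},{"fingers":78,"offset":[0,0,0],"turn":[0,0,0]}]'
python3 -m inch '[{"fingers":78,"offset":[0,0,0.003],"turn":[0,0,0]},{"fingers":78,"offset":[0,0,0],"turn":[0,0,0]}]'
```

```text
time_s: 58.02
ee_pos: [0.5035, 0.2233, 0.105]
orientation: [-3.141, 0.0, 1.689]
force: [-0.2, -0.4, -0.9]
opening: 0.785
grip_force: 0.0
time_s: 58.28
ee_pos: [0.5035, 0.2233, 0.1021]
orientation: [-3.141, 0.0, 1.689]
force: [-0.2, -1.7, 0.8]
opening: 0.779
grip_force: 0.0
```

```bash
python3 -m inch '[{"fingers":78,"offset":[0,0,0.003],"turn":[0,0,0]},{"fingers":78,"offset":[0,0,0],"turn":[0,0,0]}]'
```

```text
time_s: 58.52
ee_pos: [0.5035, 0.2233, 0.0991]
orientation: [-3.141, 0.0, 1.689]
force: [-0.0, 0.5, -0.6]
opening: 0.782
grip_force: 0.0
```

Clear on both sides. I grip and lift.

```bash
python3 -m inch '[{"fingers":40,"offset":[0,0,0.001],"turn":[0,0,0]},{"fingers":40,"offset":[0,0,0],"turn":[0,0,0]},{"fingers":40,"offset":[0,0,0],"turn":[0,0,0]},{"fingers":40,"offset":[0,0,0],"turn":[0,0,0]}]' 40
python3 -m inch '[{"fingers":40,"offset":[0,0,-0.02],"turn":[0,0,0]},{"fingers":40,"offset":[0,0,-0.02],"turn":[0,0,0]},{"fingers":40,"offset":[0,0,0],"turn":[0,0,0.118]},{"fingers":40,"offset":[0,0,0],"turn":[0,0,0]}]'
```

```text
time_s: 59.02
ee_pos: [0.5037, 0.2234, 0.0991]
orientation: [3.141, 0.0, 1.689]
force: [-2.5, -1.1, 8.6]
opening: 0.621
grip_force: 40.7
time_s: 59.52
ee_pos: [0.5036, 0.2233, 0.1384]
orientation: [3.141, -0.0, 1.571]
force: [0.5, 0.8, -0.9]
opening: 0.62
grip_force: 42.7
```

```bash
python3 -m inch '[{"fingers":40,"offset":[0.014,0.026,0],"turn":[0,0,0]},{"fingers":40,"offset":[0,0,0],"turn":[0,0,0]},{"fingers":40,"offset":[0,0,0.02],"turn":[0,0,0]},{"fingers":40,"offset":[0,0,0.014],"turn":[0,0,0]},{"fingers":40,"offset":[0,0,0],"turn":[0,0,0]}]'
python3 -m inch '[{"fingers":40,"offset":[0,0,0.003],"turn":[0,0,0]},{"fingers":40,"offset":[0,0,0],"turn":[0,0,0]}]'
python3 -m inch '[{"fingers":40,"offset":[0,0,0.0015],"turn":[0,0,0]},{"fingers":40,"offset":[0,0,0],"turn":[0,0,0]}]'
```

```text
time_s: 60.15
ee_pos: [0.5289, 0.237, 0.1032]
orientation: [-3.139, 0.001, 1.572]
force: [0.9, 0.1, -1.1]
opening: 0.617
grip_force: 42.7
time_s: 60.4
ee_pos: [0.5297, 0.2374, 0.1017]
orientation: [3.141, -0.0, 1.571]
force: [0.4, 0.5, 0.2]
opening: 0.616
grip_force: 42.7
time_s: 60.65
ee_pos: [0.5296, 0.2373, 0.1]
orientation: [3.141, -0.0, 1.571]
force: [-0.5, -0.1, -0.4]
opening: 0.617
grip_force: 42.7
```

```bash
python3 -m inch '[{"fingers":40,"offset":[0,0,0.0012],"turn":[0,0,0]},{"fingers":40,"offset":[0,0,0],"turn":[0,0,0]}]'
python3 -m inch '[{"fingers":85,"offset":[0,0,0],"turn":[0,0,0]},{"fingers":85,"offset":[0,0,0],"turn":[0,0,0]},{"fingers":85,"offset":[0,0,0],"turn":[0,0,0]},{"fingers":85,"offset":[0,0,-0.03],"turn":[0,0,0]},{"fingers":85,"offset":[0,0,-0.06],"turn":[0,0,0]}]'
python3 -m inch '[{"fingers":0,"offset":[0,0,-0.06],"turn":[0,0,0]},{"fingers":0,"offset":[0,0,0],"turn":[0,0,0.185]},{"fingers":0,"offset":[0,0,0],"turn":[0,0,0.185]},{"fingers":0,"offset":[0,0,0],"turn":[0,0,0.185]},{"fingers":0,"offset":[0,0,0],"turn":[0,0,0.185]}]'
python3 -m inch '[{"fingers":0,"offset":[0,0,0],"turn":[0,0,0.185]},{"fingers":0,"offset":[0,0,0],"turn":[0,0,0.185]},{"fingers":0,"offset":[0,0,0],"turn":[0,0,0.185]},{"fingers":0,"offset":[0,0,0],"turn":[0,0,0.185]},{"fingers":0,"offset":[0,0,0],"turn":[0,0,0.091]}]'
python3 -m inch '[{"fingers":0,"offset":[-0.01,0.06,0],"turn":[0,0,0]},{"fingers":0,"offset":[-0.01,0.06,0],"turn":[0,0,0]},{"fingers":0,"offset":[0,0.06,0],"turn":[0,0,0]},{"fingers":0,"offset":[0,0.06,0],"turn":[0,0,0]},{"fingers":0,"offset":[0,0.06,0],"turn":[0,0,0]}]'
python3 -m inch '[{"fingers":0,"offset":[0,0,0],"turn":[0,0,0]},{"fingers":0,"offset":[0,0,0],"turn":[0,0,0]}]'
python3 - <<'E'
from h import *
np.set_printoptions(suppress=True)
f=grab_frame("top");print(insoles(f,y0=.08,y1=.42,z=.038)[0])
E
```

```text
time_s: 60.9
ee_pos: [0.5297, 0.2374, 0.0991]
orientation: [3.141, -0.0, 1.571]
force: [-2.7, -1.6, 5.2]
opening: 0.618
grip_force: 43.2
time_s: 61.52
ee_pos: [0.5288, 0.237, 0.1877]
orientation: [-3.137, 0.002, 1.571]
force: [0.2, 0.4, 0.7]
opening: 0.847
grip_force: 0.0
time_s: 62.15
ee_pos: [0.5296, 0.2373, 0.2486]
orientation: [-3.142, 0.0, 0.825]
force: [-0.2, 0.3, 0.2]
opening: 0.004
grip_force: 0.0
time_s: 62.78
ee_pos: [0.5296, 0.2373, 0.2486]
orientation: [3.142, 0.0, -0.005]
force: [-0.2, 0.5, -0.2]
opening: 0.004
grip_force: 0.0
time_s: 63.4
ee_pos: [0.5092, -0.0645, 0.2489]
orientation: [3.142, -0.0, -0.0]
force: [0.6, 0.4, 0.3]
opening: 0.0
grip_force: 0.0
time_s: 63.65
ee_pos: [0.5095, -0.0625, 0.2486]
orientation: [-3.141, 0.0, -0.001]
force: [0.0, 0.1, -0.6]
opening: -0.005
grip_force: 0.0
[[  0.4245   0.2366  -2.6024 241.7958  56.6334  79.3272]
 [  0.5294   0.2334 176.2143 240.1877  54.915   88.4682]
 [  0.6345   0.2403  -2.9527 240.4341  57.7675  80.3574]]
```

All three insoles are 105 mm apart on the rack. Blower on again.

```bash
python3 -m inch '[{"fingers":0,"offset":[0.055,0.003,0],"turn":[0,0,0]},{"fingers":0,"offset":[0.055,0.004,0],"turn":[0,0,0]},{"fingers":0,"offset":[0.055,0.003,0],"turn":[0,0,0]},{"fingers":0,"offset":[0,0,0],"turn":[0,0,0]},{"fingers":0,"offset":[0,0,0.05],"turn":[0,0,0]}]'
python3 -m inch '[{"fingers":0,"offset":[0,0,0.05],"turn":[0,0,0]},{"fingers":0,"offset":[0,0,0.01],"turn":[0,0,0]},{"fingers":0,"offset":[0,0,0],"turn":[0,0,0]},{"fingers":0,"offset":[0,-0.015,0],"turn":[0,0,0]},{"fingers":0,"offset":[0,-0.015,0],"turn":[0,0,0]}]'
python3 -m inch '[{"fingers":0,"offset":[0,-0.014,0],"turn":[0,0,0]},{"fingers":0,"offset":[0,-0.014,0],"turn":[0,0,0]},{"fingers":0,"offset":[0,-0.014,0],"turn":[0,0,0]},{"fingers":0,"offset":[0,-0.012,0],"turn":[0,0,0]},{"fingers":0,"offset":[0,0,0],"turn":[0,0,0]}]'
```

```text
time_s: 64.32
ee_pos: [0.6757, -0.0713, 0.2013]
orientation: [3.141, -0.006, 0.002]
force: [0.1, 0.0, -1.8]
opening: -0.0
grip_force: 0.0
time_s: 64.95
ee_pos: [0.675, -0.0414, 0.1405]
orientation: [3.141, -0.003, -0.0]
force: [0.1, -0.1, -0.2]
opening: -0.001
grip_force: 0.0
time_s: 65.58
ee_pos: [0.6744, 0.0125, 0.1384]
orientation: [-3.141, 0.001, 0.001]
force: [-0.5, 0.0, -0.2]
opening: 0.006
grip_force: 0.0
```

```bash
python3 -m inch '[{"fingers":0,"offset":[0,-0.009,0],"turn":[0,0,0]},{"fingers":0,"offset":[0,0,0],"turn":[0,0,0]}]'
python3 -m inch '[{"fingers":0,"offset":[0,-0.005,0],"turn":[0,0,0]},{"fingers":0,"offset":[0,0,0],"turn":[0,0,0]}]'
python3 -m inch '[{"fingers":0,"offset":[0,-0.003,0],"turn":[0,0,0]},{"fingers":0,"offset":[0,0,0],"turn":[0,0,0]}]'
```

```text
time_s: 65.82
ee_pos: [0.6745, 0.0208, 0.1385]
orientation: [-3.141, 0.0, 0.0]
force: [0.0, -0.1, 0.4]
opening: 0.002
grip_force: 0.0
time_s: 66.08
ee_pos: [0.6745, 0.0248, 0.1386]
orientation: [3.141, 0.0, -0.001]
force: [0.3, -4.3, -0.6]
opening: -0.0
grip_force: 1.9
time_s: 66.32
ee_pos: [0.6745, 0.0258, 0.1385]
orientation: [3.138, 0.0, -0.002]
force: [0.6, -16.7, -1.7]
opening: -0.0
grip_force: 8.2
```

Stop reached. I retract and check one last time.

```bash
python3 -m inch '[{"fingers":0,"offset":[0,0.02,0],"turn":[0,0,0]},{"fingers":0,"offset":[0,0.03,0],"turn":[0,0,0]},{"fingers":0,"offset":[0,0.01,-0.04],"turn":[0,0,0]},{"fingers":0,"offset":[0,0,-0.05],"turn":[0,0,0]},{"fingers":0,"offset":[0,0,-0.05],"turn":[0,0,0]}]'
python3 -m inch '[{"fingers":0,"offset":[-0.06,0.01,0],"turn":[0,0,0]},{"fingers":0,"offset":[-0.06,0.01,0],"turn":[0,0,0]},{"fingers":0,"offset":[-0.06,0.01,0],"turn":[0,0,0]},{"fingers":0,"offset":[-0.06,0.01,0],"turn":[0,0,0]},{"fingers":0,"offset":[-0.03,0,0],"turn":[0,0,0]}]'
python3 -m inch '[{"fingers":0,"offset":[0,0,0],"turn":[0,0,0]},{"fingers":0,"offset":[0,0,0],"turn":[0,0,0]},{"fingers":0,"offset":[0,0,0],"turn":[0,0,0]}]'
python3 - <<'E'
from h import *
np.set_printoptions(suppress=True)
f=grab_frame("top");g=grab_frame("scene");print(insoles(f,y0=.08,y1=.42,z=.038)[0])
cv2.imwrite("pics/c11.png",cv2.resize(g[125:285,130:400],(800,474),interpolation=3)[:,:,::-1])
E
```

```text
time_s: 66.95
ee_pos: [0.6743, -0.0324, 0.2803]
orientation: [-3.141, 0.0, -0.001]
force: [-0.3, 0.3, -1.3]
opening: -0.002
grip_force: 0.0
time_s: 67.58
ee_pos: [0.4022, -0.0721, 0.2789]
orientation: [-3.141, -0.001, -0.001]
force: [-0.5, 0.7, 0.9]
opening: -0.0
grip_force: 0.0
time_s: 67.95
ee_pos: [0.4052, -0.0717, 0.2786]
orientation: [-3.141, 0.0, 0.0]
force: [-0.1, 0.8, -0.0]
opening: 0.0
grip_force: 0.0
[[  0.4238   0.2345  -2.2124 246.0141  58.7259  80.2878]
 [  0.5295   0.2296 175.692  247.8383  55.2118  90.2715]
 [  0.633    0.24    -2.8572 240.898   61.5508  81.3479]]
```

View pics/c11.png

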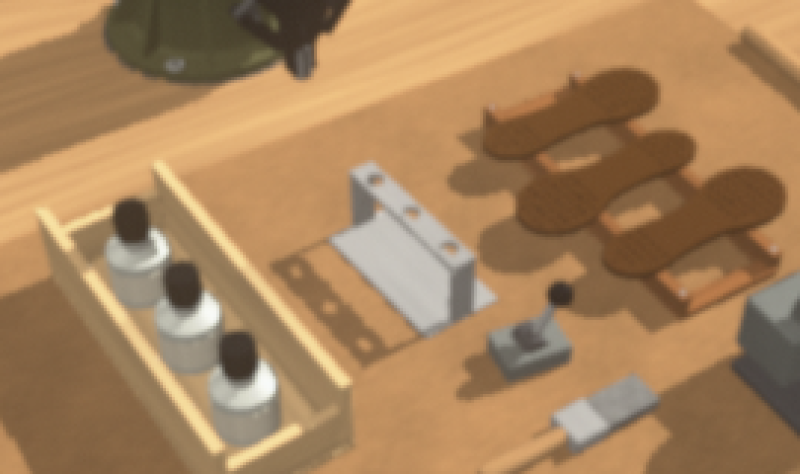

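The last picture shows three separate insoles flat on the rails, caps upright on all three cans, and the switch ball at (560,294), which is fully on. I hand in.

```bash
python3 -c "from bench import close_job; print(close_job())"
```

```text
the job is handed in; nothing more can be done
None
```

The job is handed in: all three insoles lie flat and apart on the rack, all three cans are capped, and the blower is fully on; one insole was knocked against another around the first switch-on, so I switched off, re-laid it, and switched on again.

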